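Unstack the culture vessels into their microscope stage adapters

ROBOT

A 6-joint arm with a two-finger parallel gripper is mounted at the origin on the work surface. World frame = base frame: x ahead of the robot, y to its left, z up, the work surface at z = 0. Lengths are in mm, angles in degrees, forces in N, time in s.
With the tool pointing down it reaches from about 350 to 850 mm from the base axis. Payload 8.1 kg.
Tool frame: the origin (TCP) lies at the very end of the fingers, on their centre line; the grasp point (between the pads) lies 19 mm behind it (r.grasp_offset is the distance from the TCP to the grasp point, in mm); z points along the fingers, y is the line along which they close (so a half turn about z gives the same grasp; the last joint's range is limited). The gripper opens to 85 mm and grips with 20 to 120 N. Pads are 22 mm wide; open, the fingers measure 114 mm over their backs; the gripper's body (76 mm by 85 mm) begins 54 mm behind the grasp point. The pads swing forward as they close: fully open they stand 13 mm farther back than shut.
Start: joints at [58.992, 7.471, 85.268, -0, 87.261, -4.893], TCP at [264.089, 538.76, 231.292] pointing down, gripper open.
Joint ranges: [-169.43, 169.43], [-51.17, 129.36], [1.28, 143.12], [-76.62, 256.62], [0, 156.53], [-152.29, 152.29]. Speed limits (degrees/s): [136.94, 136.94, 159.86, 180, 180, 180].

INTERFACE

Orientations are given as [roll, pitch, yaw] about the fixed x, y, z axes, in that order (R = Rz(yaw) Ry(pitch) Rx(roll)).
In Python, from bench import r gives the robot as it stands.
- The arm moves only by the tool carry_out, never from a script. Its argument "commands" is a list of rows, each an object with "jaw": the finger opening in m, from 0 to 0.0854; "translation": the shift along the tool's x, y, z in m, a list of three; "spin": the turn about the tool's z in rad. A call has exactly 8 rows; each row shifts and turns the commanded pose from where the row before left it, along the tool's axes as they then stand; what a row does not reach is not made up. A row lasts 1/12 s, in which the tool goes at most 41.7 mm and 7.16 degrees, less where a joint would pass 70% of its speed; a pose out of reach is approached as far as the arm can. A call is refused whole if a number of a shift passes 0.0417 or a number of a turn 0.125, either way. A call with a gripper value outside its range is refused whole. The fingers move at their own pace and stop on an object; "squeeze" is the grip in N (left out, the last holds). Time passes only in rows, so rows that do not move let the fingers close, or fill a call up. It gives the time, the measured TCP pose, the force, the opening and the grip force at its end, in the units of the state.
- r.sense(): the state, without advancing time (a new reading comes with each control period).
- r.snapshot(name): name is "side" or "top"; returns a dict with "pixels" (384x512x3 uint8, blue, green, red), "K" (3x3 intrinsics, pixels), "dist_coeffs" ([k1, k2, p1, p2, k3] as OpenCV has them; the pictures are not rectified), "extrinsics" (4x4, takes a point from camera to world coordinates). Camera axes: x right, y down, z forward; pixel columns grow to the right and rows downward; lengths in mm; the calibration is good to about 2 mm. A picture is of the moment at which its call begins. There is no depth.
- r.hand_in(): hands the job in; it is judged then, once.
Trained networks look in a picture, given as the dict that the camera call returned (one of the last four; its "shot" number tells which), for a name from the list of things; names that differ only in an ending like _2 or _b are one class to them, and where a whole thing is asked for, a point or a joint stands for the part that bears it (a point fixed in the world has none). Each returns a list of dicts, best first, with "score" (0 to 1); they miss things now and then, are a little off and sometimes report something else, mostly with a low value. They report only what shows in the picture. A call takes as long as a camera call. They do not tell look-alikes from the thing itself.
- r.spot_in(picture, target): "xy" ([column, row] in pixels, amid what is visible of it).
- r.regions_of(picture, target): "pixels" (384x512 bool, what is visible of it) and "xy" ([column, row] in pixels, amid what is visible of it).
- r.landmark_of(picture, target): "xy" ([column, row] in pixels: a listed point, or the origin of a listed thing).
The state is a dict: "time": time; "joint_pos": joint angles; "qd": joint speeds; "joint_efforts": joint torques, N m; "tool_pos": TCP position; "tcp_rot": TCP orientation; "ft_force": force on the tool from outside, world axes, zero at the start; "wrist_torque": the same for the moment, N m; "finger_gap": finger opening in mm; "grip_force": force on a finger pad.
Only numpy, scipy, OpenCV 4.12 (cv2) and the standard library are available. Lean on these libraries where they do the work, as an engineer would, in place of code of your own. Each camera call takes 0.05 s, during which the arm holds its last target. There are 200 camera calls.

TASK

The cultures have come out of the incubator in one stack: take it apart and seat each vessel, right way up, flat in the pocket of its own stage adapter, ready for the microscope: the chamber slide in the plate with the rectangular seat, the small round dish in the smaller round seat, the large round dish in the larger round seat, the square four-well dish in the square seat. Keep every vessel level, set it down rather than let it drop, and leave the objective lens standing where it is.

Things in the scene. Friction and masses are not known exactly. Their poses are not given: they have to be found in the camera images.
- chamber_slide: Eight-chamber slide, top of the stack: a glass slide 76 x 26 x 1.5 mm with a lidded plastic chamber block 56 x 24 mm standing on its middle (2 rows of 4 small windows); 12 mm high in all, about 30 g. Origin: centre of its underside; x along its length, y across (the block is 24 mm wide across y), z up.
- dish35: The small round lidded culture dish, second from the top, under the slide: 40 mm outside diameter, 11 mm high, flat top, about 25 g. Origin: centre of its underside, z up.
- dish60: The large round lidded culture dish, third from the top: 57 mm outside diameter, 15 mm high, flat top, about 45 g. Origin: centre of its underside, z up.
- four_well: Square lidded four-well dish at the bottom of the stack, on the bench: 66 x 66 mm, 14 mm high, flat top, about 60 g. Origin: centre of its underside; x and y square to its sides, z up.
- adapter_slide: Aluminium plate fixed to the bench, 110 x 104 x 8 mm (x, y, z). Origin: centre of its underside, z up. In its middle a dark-floored seat 3 mm deep: floor at z = 5 mm, plate top at z = 8 mm. The adapter for the chamber slide: a rectangular seat 92 mm (along the plate's x) by 42 mm (y), with a slot-shaped window 60 x 20 mm through its floor.
- adapter35: Aluminium plate fixed to the bench, 110 x 104 x 8 mm (x, y, z). Origin: centre of its underside, z up. In its middle a dark-floored seat 3 mm deep: floor at z = 5 mm, plate top at z = 8 mm. The adapter for the small round dish: a round seat of 56 mm diameter with a round window of 22 mm through its floor.
- adapter60: Aluminium plate fixed to the bench, 110 x 104 x 8 mm (x, y, z). Origin: centre of its underside, z up. In its middle a dark-floored seat 3 mm deep: floor at z = 5 mm, plate top at z = 8 mm. The adapter for the large round dish: a round seat of 73 mm diameter with a round window of 42 mm through its floor.
- adapter_square: Aluminium plate fixed to the bench, 110 x 104 x 8 mm (x, y, z). Origin: centre of its underside, z up. In its middle a dark-floored seat 3 mm deep: floor at z = 5 mm, plate top at z = 8 mm. The adapter for the square four-well dish: a square seat 82 x 82 mm, square to the plate's x and y, with four round windows of 22 mm through its floor.
- objective: A microscope objective lens, loose, standing upright on the bench: a metal barrel of 34 mm diameter, 56 mm high, narrowing to the lens at the top. Origin: centre of its underside, z up. Not to be disturbed.
There are look-alikes about, which are no part of the job. Leave any red or turquoise look-alike of the adapter_slide alone. Leave any purple look-alike of the four_well alone.

How it is judged (in metres and radians):
At the end, for the whole second after the job is handed in: Each vessel lies flat (within 2 degrees) on the floor of its own adapter's seat, its centre within 12.5 mm of the plate's centre and its underside 3 to 6.5 mm above the plate's underside (floor at 5 mm), at rest; the objective lens stands upright within 20 mm of where it was (horizontal distance between chamber_slide and adapter_slide below 0.0125 m and z of chamber_slide in the frame of adapter_slide between 0.003 and 0.0065 m and angle between each of chamber_slide, dish35, dish60, four_well's own z axis and vertical below 0.035 rad and linear speed of each of chamber_slide, dish35, dish60, four_well below 0.01 m/s and horizontal distance between dish35 and adapter35 below 0.0125 m and z of dish35 in the frame of adapter35 between 0.003 and 0.0065 m and horizontal distance between dish60 and adapter60 below 0.0125 m and z of dish60 in the frame of adapter60 between 0.003 and 0.0065 m and horizontal distance between four_well and adapter_square below 0.0125 m and z of four_well in the frame of adapter_square between 0.003 and 0.0065 m and distance of objective from where it was at the start of the episode below 0.02 m and angle between objective's own z axis and vertical below 0.1 rad); the robot touches nothing.
It fails at once if a vessel is tipped by more than 20 degrees (angle between any of chamber_slide, dish35, dish60, four_well's own z axis and vertical above 0.35 rad).
It fails at once if a vessel is dropped (falls or flies free of the fingers faster than 0.5 m/s) ((linear speed of chamber_slide above 0.5 m/s and contact force between chamber_slide and the fingers below 0.05 N) or (linear speed of dish35 above 0.5 m/s and contact force between dish35 and the fingers below 0.05 N) or (linear speed of dish60 above 0.5 m/s and contact force between dish60 and the fingers below 0.05 N) or (linear speed of four_well above 0.5 m/s and contact force between four_well and the fingers below 0.05 N)).
It fails at once if the objective lens is shifted by more than 20 mm or tipped (distance of objective from where it was at the start of the episode above 0.02 m or angle between objective's own z axis and vertical above 0.3 rad).
It also fails if it takes over 112 s, if anything falls off the work surface, if the arm or the gripper's body presses on something with over 40 N, if the wrist force passes 120 N, or if a joint passes its speed limit or range.

## Working session

There is one attempt and no reset: what is moved stays moved. The work goes in short steps, Python scripts to look and compute and a tool call to move; the robot and the scene stay as the last step left them, time stands still between calls to the robot, and variables do not carry over. Pictures are saved under pics/ and viewed, at most 14 in all, crops included, and the job is handed in when it is done.

Besides the shell and the picture viewer there is one more tool, called by a JSON object that holds its "method" and its "body". carry_out: Moves the arm, as the interface text tells. Its arguments: {"type":"object","properties":{"commands":{"type":"array","items":{"type":"object","properties":{"jaw":{"type":"number"},"translation":{"type":"array","items":{"type":"number"}},"spin":{"type":"number"}}}},"squeeze":{"type":"number"}},"required":["commands"]}

```bash
mkdir -p pics; ls; python3 - <<'E'
from bench import r
import cv2
for n in("top","side"):
    s=r.snapshot(n); cv2.imwrite(f"pics/{n}0.png",cv2.resize(s["pixels"],(768,576)))
    print(n,s["K"],s["dist_coeffs"],s["extrinsics"])
    for t in "chamber_slide dish35 dish60 four_well adapter_slide adapter35 adapter60 adapter_square objective".split():
        print(t,[(round(float(d["score"]),2),[round(float(v)) for v in d["xy"]]) for d in r.landmark_of(s,t)][:4])
print(r.sense())
E
```

```text
pics
top [[376.65046114   0.         251.84153926]
 [  0.         376.65046114 192.31120667]
 [  0.           0.           1.        ]] [-0.10596513  0.          0.          0.          0.        ] [[ 2.92836837e-02 -9.92821422e-01  1.15965895e-01  3.06191114e+02]
 [-9.99545738e-01 -2.99123156e-02 -3.68389778e-03  6.54986722e+01]
 [ 7.12626109e-03 -1.15805338e-01 -9.93246364e-01  1.01377786e+03]
 [ 0.00000000e+00  0.00000000e+00  0.00000000e+00  1.00000000e+00]]
chamber_slide [(0.71, [335, 117])]
dish35 [(0.5, [337, 123]), (0.38, [340, 125])]
dish60 [(0.5, [337, 123]), (0.38, [340, 125])]
four_well [(0.77, [381, 141]), (0.43, [341, 124]), (0.2, [337, 126])]
adapter_slide [(0.79, [172, 200]), (0.65, [96, 210]), (0.65, [164, 279]), (0.35, [280, 117])]
adapter35 [(0.96, [370, 202]), (0.89, [281, 172]), (0.42, [339, 120])]
adapter60 [(0.96, [370, 202]), (0.89, [281, 172]), (0.42, [339, 120])]
adapter_square [(0.59, [220, 120])]
objective [(0.7, [278, 121])]
side [[431.63553761   0.         252.37986612]
 [  0.         431.63553761 190.94039123]
 [  0.           0.           1.        ]] 
[... 779 characters left out ...]
46, 216])]
{'time': 1.0, 'joint_pos': array([ 5.89915263e+01,  7.46841877e+00,  8.52681866e+01,  1.14462057e-03,
        8.72626150e+01, -4.89318632e+00]), 'qd': array([ 0.03519997,  0.01188755,  0.03791853, -0.12197455, -0.00607282,
        0.0078234 ]), 'joint_efforts': array([-7.06465926e-04, -5.69322503e+01, -5.00881648e+01, -7.42377620e-05,
        1.27350882e-03,  6.61997569e-05]), 'tool_pos': array([264.08050665, 538.7563653 , 231.31717722]), 'tcp_rot': array([ 1.79999126e+02, -1.07265113e-03,  1.53884658e+02]), 'ft_force': array([-0.62997762,  0.88665332, -0.66344954]), 'wrist_torque': array([ 0.03458866, -0.04493563, -0.00265917]), 'grip_force': 0.0, 'finger_gap': 85.44169222977648}
```

View pics/top0.png

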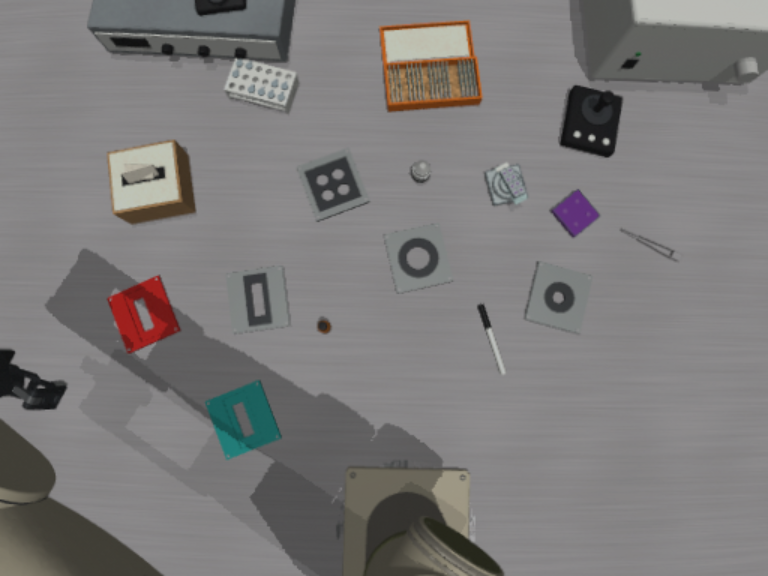

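View pics/side0.png

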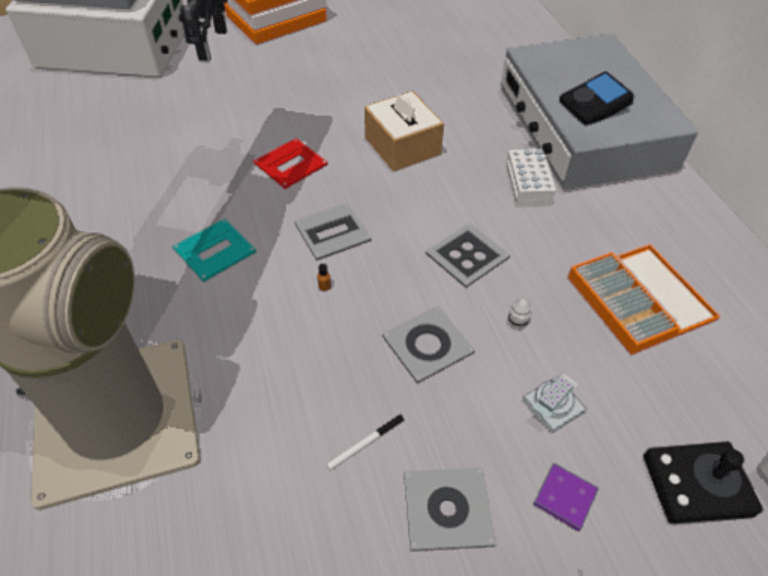

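The top view (enlarged 1.5x) shows these:
- Adapters: square plate (334,184), larger round seat (418,258), smaller round seat (559,297).
- Stack (507,183) and objective (421,172).
- adapter_slide candidates: grey (259,298), red (144,314), turquoise (243,419). The grey plain-aluminium one fits.
- four_well candidates: under the stack (507,183) and purple (576,213). The one in the stack fits.

I'll confirm this in a crop and measure.

```bash
cat > h.py <<'E'
from bench import r
import cv2, numpy as np
def world(s,px,z):
    px=np.asarray(px,float).reshape(-1,1,2)
    n=cv2.undistortPoints(px,s["K"],np.array(s["dist_coeffs"])).reshape(-1,2)
    E=np.array(s["extrinsics"]); d=np.c_[n,np.ones(len(n))]@E[:3,:3].T; o=E[:3,3]
    return (o+d*((z-o[2])/d[:,2])[:,None])[:,:2]
def pix(s,p):
    E=np.linalg.inv(s["extrinsics"])
    return cv2.projectPoints(np.asarray(p,float).reshape(-1,1,3),cv2.Rodrigues(E[:3,:3])[0],E[:3,3],s["K"],np.array(s["dist_coeffs"]))[0].reshape(-1,2)
def rect(s,mask,z):
    c=max(cv2.findContours(mask.astype(np.uint8),cv2.RETR_EXTERNAL,cv2.CHAIN_APPROX_NONE)[0],key=cv2.contourArea)
    return cv2.minAreaRect(world(s,c,z).astype(np.float32))
def near(s,t,xy,z,R=30):
    "mask whose projected centre lies near world xy"
    for d in r.regions_of(s,t):
        if d["pixels"].sum()>20:
            q=rect(s,d["pixels"],z)
            if np.hypot(*(np.array(q[0])-xy))<R: return d["pixels"],q
    return None,None
def fmt(q): return [np.round(q[0],1).tolist(),np.round(q[1],1).tolist(),round(q[2],1)]
E
python3 - <<'E'
from h import *
T=r.snapshot("top");S=r.snapshot("side")
g={"adapter_slide":(172,200),"adapter35":(370,202),"adapter60":(281,172),"adapter_square":(220,120)}
for k,p in g.items():
    w=world(T,p,8)[0]; print(k,w.round(1))
    for s in(T,S): 
        m,q=near(s,k,w,8)
        if q: print("  ",fmt(q))
        # dark seat threshold near center
        c=pix(s,[*w,6])[0].astype(int); im=cv2.cvtColor(s["pixels"],cv2.COLOR_BGR2GRAY)
        x,y=c; sub=im[y-25:y+25,x-25:x+25]; mm=np.zeros(im.shape,np.uint8); mm[y-25:y+25,x-25:x+25]=sub<95
        print("   seat",fmt(rect(s,mm,6)))
for t,z in (("chamber_slide",46),("dish35",40),("dish60",29),("four_well",7),("objective",28)):
    for n,s in(("T",T),("S",S)):
        for d in r.regions_of(s,t)[:3]:
            if d["pixels"].sum()>20: print(t,n,round(float(d["score"]),2),int(d["pixels"].sum()),np.round(d["xy"]),fmt(rect(s,d["pixels"],z)))
a=cv2.resize(T["pixels"][95:155,310:410],(800,480),interpolation=cv2.INTER_CUBIC)
b=cv2.resize(S["pixels"][235:355,340:420],(400,600),interpolation=cv2.INTER_CUBIC)
c=cv2.resize(S["pixels"][125:185,180:270],(400,267),interpolation=cv2.INTER_CUBIC)
cv2.imwrite("pics/c1.png",a); 
o=np.zeros((600,800,3),np.uint8); o[:,:400]=b; o[:267,400:]=c; cv2.imwrite("pics/c2.png",o)
E
```

```text
adapter_slide [396.3 275.9]
   [[397.6, 276.9], [111.1, 106.9], 10.0]
   seat [[398.8, 278.7], [92.0, 42.2], 9.7]
   [[398.7, 276.2], [113.5, 107.5], 8.8]
   seat [[398.5, 279.2], [89.6, 38.6], 9.7]
adapter35 [ 406.8 -259.7]
   [[417.8, -264.1], [104.7, 111.8], 76.9]
   seat [[419.6, -267.4], [52.1, 53.6], 1.6]
   [[418.0, -268.4], [110.3, 110.4], 76.1]
   seat [[418.9, -267.2], [51.9, 53.5], 26.8]
adapter60 [481.4 -15.6]
   [[482.3, -8.3], [111.3, 103.8], 14.5]
   seat [[483.1, -9.0], [69.0, 68.1], 1.4]
   [[483.3, -10.7], [113.3, 110.0], 14.5]
   seat [[483.0, -8.6], [69.5, 67.7], 69.0]
adapter_square [621.9 155.6]
   [[616.2, 150.8], [115.8, 105.1], 22.2]
   seat [[616.5, 151.8], [83.2, 82.2], 22.8]
   [[614.8, 149.8], [115.1, 109.7], 22.5]
   seat [[616.1, 152.2], [78.9, 79.5], 23.1]
chamber_slide T 0.76 284 [338. 119.] [[617.0, -169.1], [79.2, 29.9], 26.1]
chamber_slide S 0.69 345 [370. 268.] [[614.4, -173.8], [74.3, 25.3], 29.5]
dish35 T 0.63 23 [333. 127.] [[610.7, -155.1], [19.5, 8.5], 33.5]
dish35 T 0.45 91 [333. 128.] [[606.3, -148.4], [47.5, 20.9], 30.0]
dish35 S 0.63 40 [361. 262.] [[607.9, -157.2], [23.7, 6.0], 27.2]
dish35 S 0.6 126 [374. 272.] [[618.9, -195.5], [43.5, 15.0], 15.6]
dish60 T 0.63 23 [333. 127.] [[614.2, -157.6], [19.8, 8.6], 33.5]
dish60 T 0.45 91 [333. 128.] [[609.7, -150.8], [48.0, 21.1], 30.0]
dish60 S 0.63 40 [361. 262.] [[612.9, -152.0], [24.0, 6.1], 27.2]
dish60 S 0.6 126 [374. 272.] [[624.0, -190.8], [44.1, 15.2], 15.6]
four_well T 0.85 539 [384. 143.] [[576.6, -301.0], [66.9, 68.2], 40.1]
four_well T 0.44 134 [332. 120.] [[618.8, -147.8], [68.1, 28.6], 23.8]
four_well S 0.85 1105 [377. 330.] [[576.8, -299.0], [72.0, 65.3], 40.5]
four_well S 0.55 366 [368. 280.] [[624.3, -168.7], [74.1, 70.2], 15.2]
objective T 0.49 148 [278. 115.] [[637.8, -8.4], [39.8, 32.7], 1.1]
objective S 0.51 223 [346. 209.] [[638.7, -11.8], [59.2, 32.0], 51.5]
```

View pics/c1.png

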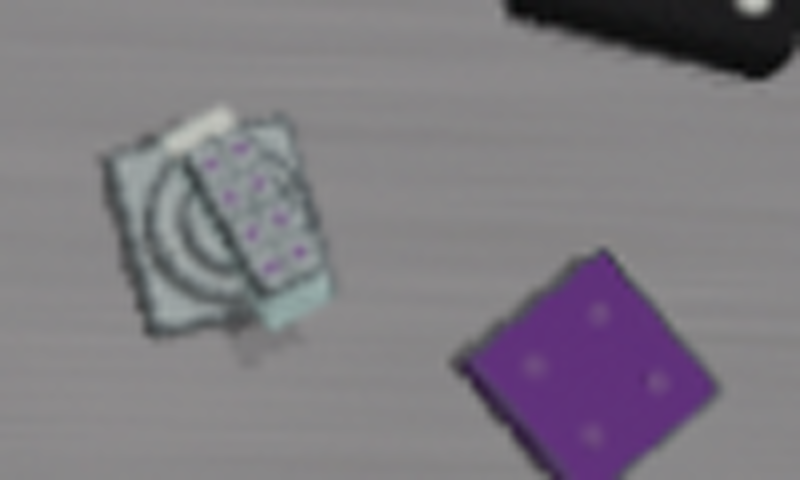

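View pics/c2.png

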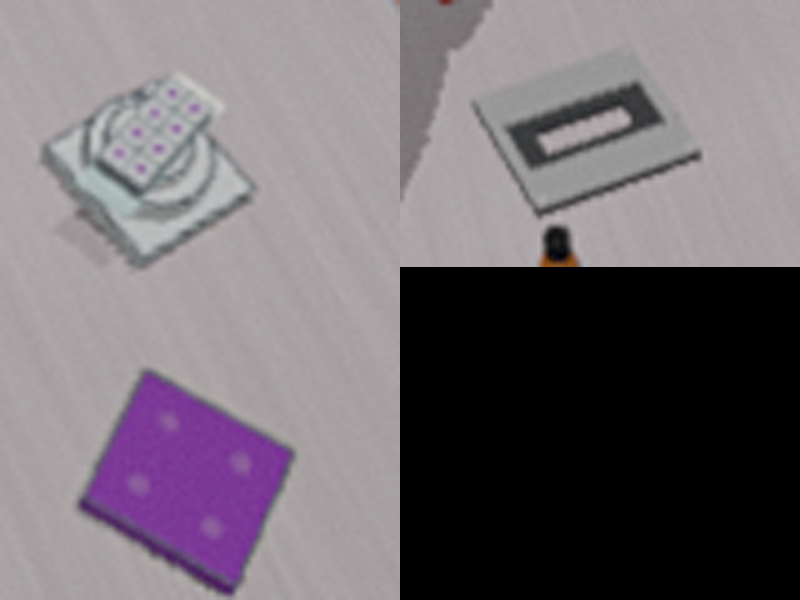

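The crops confirm that the square dish in the stack is clear/grey (the purple one is separate) and that the grey plate at side (220,152) has the rectangular slot seat. The slide's windows are visible in both views, so I'll use them to get its pose.

```bash
python3 - <<'E'
from h import *
T=r.snapshot("top");S=r.snapshot("side")
a=np.array([(212,163),(231,197),(252,232),(272,267),(241,147),(260,184),(281,218),(301,251)])/8+[309.56,94.56]
b=np.array([(172,93),(154,114),(137,133),(119,153),(195,108),(177,128),(159,148),(140,168)])/5+[339.6,234.6]
for s,p in((T,a),(S,b)):
  for z in(47,52):
    w=world(s,p,z); L=(w[0]-w[3])+(w[4]-w[7]); print(z,w.mean(0).round(1),np.degrees(np.arctan2(L[1],L[0])).round(1), np.hypot(*L)/2)
# four-well bottom yaw / center, dish60 : from side four_well mask
print(r.sense()["tool_pos"],r.sense()["tcp_rot"],r.sense()["time"])
E
```

```text
47 [ 619.7 -172.4] 29.6 40.582575269755
52 [ 618.1 -171.2] 29.6 40.372689539577955
47 [ 620.1 -168.7] 29.2 41.142659506621385
52 [ 617.7 -171. ] 29.2 40.892060018415485
[264.0753257  538.7663909  231.28257753] [-1.79999694e+02  8.54552876e-04  1.53885741e+02] 2.1
```

{"method": "carry_out", "body": {"commands": [{"jaw":0.05,"spin":0.12,"translation":[0,0,0]},{"jaw":0.05,"spin":0.12,"translation":[0,0,0]},{"jaw":0.05,"spin":0.12,"translation":[0,0,0]},{"jaw":0.05,"spin":0.12,"translation":[0,0,0]},{"jaw":0.05,"spin":0.12,"translation":[0,0,0]},{"jaw":0.05,"spin":0.12,"translation":[0,0,0]},{"jaw":0.05,"spin":0.12,"translation":[0,0,0]},{"jaw":0.05,"spin":0.12,"translation":[0,0,0]}], "squeeze": 30}}

```text
time: 2.77
tool_pos: [264.1, 538.8, 231.3]
tcp_rot: [180.0, 0.0, 98.5]
ft_force: [-0.3, 0.7, 0.2]
finger_gap: 49.9
grip_force: 0.0
```

{"method": "carry_out", "body": {"commands": [{"jaw":0.05,"spin":0.12,"translation":[0,0,0]},{"jaw":0.05,"spin":0.12,"translation":[0,0,0]},{"jaw":0.05,"spin":0.12,"translation":[0,0,0]},{"jaw":0.05,"spin":0.12,"translation":[0,0,0]},{"jaw":0.05,"spin":0.12,"translation":[0,0,0]},{"jaw":0.05,"spin":0.12,"translation":[0,0,0]},{"jaw":0.05,"spin":0.12,"translation":[0,0,0]},{"jaw":0.05,"spin":0.12,"translation":[0,0,0]}]}}

```text
time: 3.43
tool_pos: [264.1, 538.8, 231.3]
tcp_rot: [180.0, 0.0, 43.5]
ft_force: [-0.8, 1.6, -0.6]
finger_gap: 49.9
grip_force: 0.0
```

{"method": "carry_out", "body": {"commands": [{"jaw":0.05,"spin":0.12,"translation":[0,0,0]},{"jaw":0.05,"spin":0.013,"translation":[0,0,0]},{"jaw":0.05,"spin":0,"translation":[-0.002,0.035,0.005]},{"jaw":0.05,"spin":0,"translation":[-0.002,0.035,0.005]},{"jaw":0.05,"spin":0,"translation":[-0.002,0.035,0.005]},{"jaw":0.05,"spin":0,"translation":[-0.002,0.035,0.005]},{"jaw":0.05,"spin":0,"translation":[-0.002,0.035,0.005]},{"jaw":0.05,"spin":0,"translation":[-0.002,0.035,0.005]}]}}

```text
time: 4.1
tool_pos: [379.2, 360.9, 201.2]
tcp_rot: [180.0, -0.0, 36.5]
ft_force: [0.7, 0.2, -0.2]
finger_gap: 50.1
grip_force: 0.0
```

```bash
cat >> h.py <<'E'
def plan(x,y,z,yaw):
    s=r.sense(); p=s["tool_pos"]; c=s["tcp_rot"][2]
    dy=(yaw-c+90)%180-90; Y=np.radians(c+dy); d=np.array([x,y,z])-p
    print("t",round(s["time"],2),"spin first",round(-np.radians(dy),3),"then",
      np.round([d[0]*np.cos(Y)+d[1]*np.sin(Y),d[0]*np.sin(Y)-d[1]*np.cos(Y),-d[2]],1),"yaw",round(c+dy,1),"q6~",round(np.degrees(np.arctan2(y,x))-(c+dy)+90,0))
E
python3 -c "
from h import *
plan(618,-171,80,29.4)"
```

```text
t 4.1 spin first 0.124 then [-53.1 580.6 121.2] yaw 29.4 q6~ 45.0
```

{"method": "carry_out", "body": {"commands": [{"jaw":0.05,"spin":0.124,"translation":[0,0,0]},{"jaw":0.05,"spin":0,"translation":[-0.0035,0.0385,0.007]},{"jaw":0.05,"spin":0,"translation":[-0.0035,0.0385,0.007]},{"jaw":0.05,"spin":0,"translation":[-0.0035,0.0385,0.007]},{"jaw":0.05,"spin":0,"translation":[-0.0035,0.0385,0.007]},{"jaw":0.05,"spin":0,"translation":[-0.0035,0.0385,0.007]},{"jaw":0.05,"spin":0,"translation":[-0.0035,0.0385,0.007]},{"jaw":0.05,"spin":0,"translation":[-0.0035,0.0385,0.007]}]}}

```text
time: 4.77
tool_pos: [489.0, 113.2, 152.3]
tcp_rot: [180.0, -0.0, 29.4]
ft_force: [0.1, 1.5, 0.8]
finger_gap: 50.0
grip_force: 0.0
```

{"method": "carry_out", "body": {"commands": [{"jaw":0.05,"spin":0,"translation":[-0.0035,0.0385,0.007]},{"jaw":0.05,"spin":0,"translation":[-0.0035,0.0385,0.007]},{"jaw":0.05,"spin":0,"translation":[-0.0035,0.0385,0.007]},{"jaw":0.05,"spin":0,"translation":[-0.0035,0.0385,0.007]},{"jaw":0.05,"spin":0,"translation":[-0.0035,0.0385,0.007]},{"jaw":0.05,"spin":0,"translation":[-0.0035,0.0385,0.007]},{"jaw":0.05,"spin":0,"translation":[-0.0035,0.0385,0.007]},{"jaw":0.05,"spin":0,"translation":[-0.0035,0.03,0.007]}]}}

```text
time: 5.43
tool_pos: [610.8, -163.2, 96.0]
tcp_rot: [179.9, -0.0, 29.3]
ft_force: [0.7, 0.5, 0.8]
finger_gap: 49.7
grip_force: 0.0
```

```bash
python3 -c "
from h import *
plan(618,-171,44,29.4)"
```

```text
t 5.43 spin first -0.001 then [ 2.4 10.4 52. ] yaw 29.4 q6~ 45.0
```

{"method": "carry_out", "body": {"commands": [{"jaw":0.05,"translation":[0,0,0]},{"jaw":0.05,"translation":[0.001,0.003,0.01]},{"jaw":0.05,"translation":[0.001,0.003,0.01]},{"jaw":0.05,"translation":[0,0.003,0.01]},{"jaw":0.05,"translation":[0,0,0]},{"jaw":0.05,"translation":[0,0,0]},{"jaw":0.05,"translation":[0,0,0]},{"jaw":0.05,"translation":[0,0,0]}]}}

```text
invalid input
```

```bash
python3 -c "
from h import *
plan(618,-171,44,29.4)
S=r.snapshot('side'); cv2.imwrite('pics/s1.png',cv2.resize(S['pixels'][200:320,300:460],(800,600),interpolation=cv2.INTER_CUBIC))"
```

```text
t 5.43 spin first -0.001 then [ 2.4 10.4 52. ] yaw 29.4 q6~ 45.0
```

View pics/s1.png

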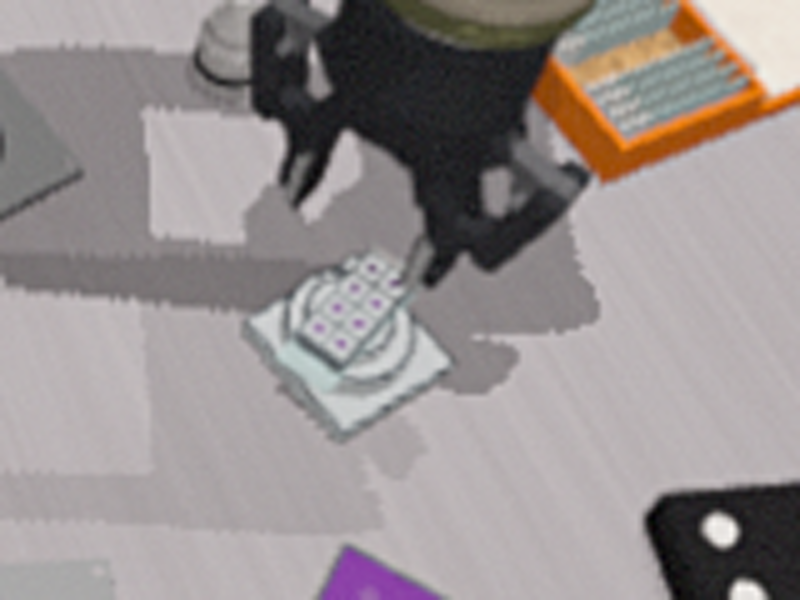

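The picture shows the gripper hanging above the stack with its fingers lined up across the slide. The slide's block is centred near crop (345,300). Every row has to include a spin value.

{"method": "carry_out", "body": {"commands": [{"jaw":0.05,"spin":0,"translation":[0,0,0]},{"jaw":0.05,"spin":0,"translation":[0.001,0.003,0.01]},{"jaw":0.05,"spin":0,"translation":[0.001,0.003,0.01]},{"jaw":0.05,"spin":0,"translation":[0,0.003,0.01]},{"jaw":0.05,"spin":0,"translation":[0,0,0]},{"jaw":0.05,"spin":0,"translation":[0,0,0]},{"jaw":0.05,"spin":0,"translation":[0,0,0]},{"jaw":0.05,"spin":0,"translation":[0,0,0]}]}}

```text
time: 6.15
tool_pos: [616.4, -166.7, 66.9]
tcp_rot: [180.0, -0.0, 29.2]
ft_force: [-0.0, 0.1, -0.7]
finger_gap: 50.2
grip_force: 0.0
```

```bash
python3 -c "
from h import *
plan(618,-171,44,29.4)"
```

```text
t 6.15 spin first -0.004 then [-0.7  4.5 22.9] yaw 29.4 q6~ 45.0
```

{"method": "carry_out", "body": {"commands": [{"jaw":0.05,"spin":-0.004,"translation":[-0.0007,0.0045,0.006]},{"jaw":0.05,"spin":0,"translation":[0,0,0.006]},{"jaw":0.05,"spin":0,"translation":[0,0,0.006]},{"jaw":0.05,"spin":0,"translation":[0,0,0.005]},{"jaw":0.05,"spin":0,"translation":[0,0,0]},{"jaw":0.024,"spin":0,"translation":[0,0,0]},{"jaw":0.015,"spin":0,"translation":[0,0,0]},{"jaw":0.015,"spin":0,"translation":[0,0,0]}], "squeeze": 25}}

```text
time: 6.82
tool_pos: [618.0, -171.5, 43.8]
tcp_rot: [180.0, -0.0, 29.4]
ft_force: [0.0, 0.0, -0.5]
finger_gap: 22.9
grip_force: 26.1
```

{"method": "carry_out", "body": {"commands": [{"jaw":0.015,"spin":0,"translation":[0,0,0]},{"jaw":0.015,"spin":0,"translation":[0,0,0]},{"jaw":0.015,"spin":0,"translation":[0,0,0]},{"jaw":0.015,"spin":0,"translation":[0,0,0]},{"jaw":0.015,"spin":0,"translation":[0,0,-0.003]},{"jaw":0.015,"spin":0,"translation":[0,0,-0.004]},{"jaw":0.015,"spin":0,"translation":[0,0,-0.004]},{"jaw":0.015,"spin":0,"translation":[0,0,-0.004]}]}}

```text
time: 7.48
tool_pos: [617.8, -171.4, 58.9]
tcp_rot: [180.0, -0.0, 29.4]
ft_force: [-0.3, 0.6, 0.4]
finger_gap: 23.0
grip_force: 26.1
```

```bash
python3 -c "
from h import *
plan(398.7,279,130,9.7)
S=r.snapshot('side'); cv2.imwrite('pics/s2.png',cv2.resize(S['pixels'][200:320,300:460],(800,600),interpolation=cv2.INTER_CUBIC))"
```

```text
t 7.48 spin first 0.344 then [-140.1 -480.9  -71.1] yaw 9.7 q6~ 115.0
```

View pics/s2.png

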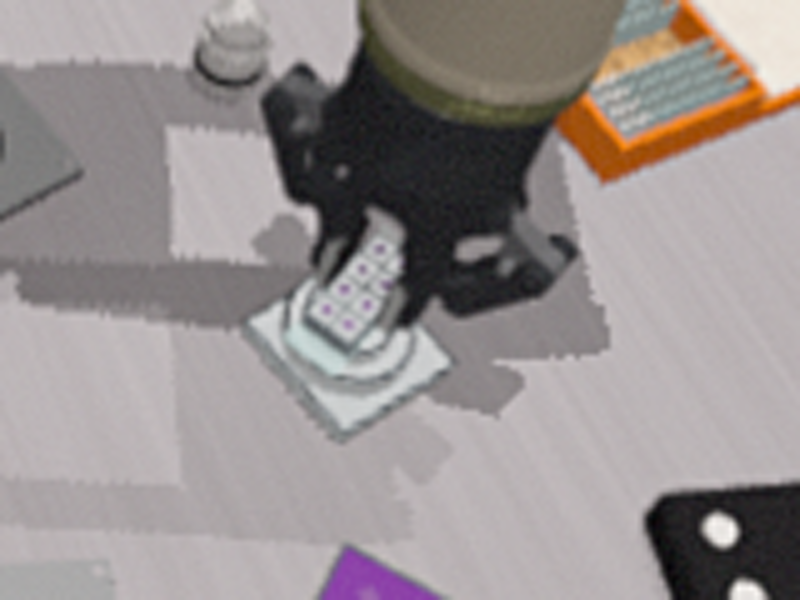

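The slide is held level and clear of the dish below (crop 350,290). Next I carry it to its plate.

{"method": "carry_out", "body": {"commands": [{"jaw":0.015,"spin":0.06,"translation":[0,0,-0.018]},{"jaw":0.015,"spin":0.08,"translation":[0,0,-0.018]},{"jaw":0.015,"spin":0.08,"translation":[0,0,-0.018]},{"jaw":0.015,"spin":0.08,"translation":[0,0,-0.017]},{"jaw":0.015,"spin":0.044,"translation":[-0.003,-0.01,0]},{"jaw":0.015,"spin":0,"translation":[-0.006,-0.02,0]},{"jaw":0.015,"spin":0,"translation":[-0.01,-0.03,0]},{"jaw":0.015,"spin":0,"translation":[-0.01,-0.036,0]}]}}

```text
time: 8.2
tool_pos: [572.4, -82.3, 129.8]
tcp_rot: [180.0, -0.1, 9.6]
ft_force: [1.0, 1.9, 0.3]
finger_gap: 23.2
grip_force: 26.1
```

{"method": "carry_out", "body": {"commands": [{"jaw":0.015,"spin":0,"translation":[-0.01,-0.036,0]},{"jaw":0.015,"spin":0,"translation":[-0.01,-0.036,0]},{"jaw":0.015,"spin":0,"translation":[-0.01,-0.036,0]},{"jaw":0.015,"spin":0,"translation":[-0.01,-0.036,0]},{"jaw":0.015,"spin":0,"translation":[-0.01,-0.036,0]},{"jaw":0.015,"spin":0,"translation":[-0.01,-0.036,0]},{"jaw":0.015,"spin":0,"translation":[-0.01,-0.036,0]},{"jaw":0.015,"spin":0,"translation":[-0.01,-0.036,0]}]}}

```text
time: 8.87
tool_pos: [444.4, 190.2, 129.9]
tcp_rot: [-180.0, -0.1, 9.7]
ft_force: [0.4, 0.2, -0.1]
finger_gap: 23.2
grip_force: 26.1
```

```bash
python3 -c "
from h import *
plan(398.7,279,40,9.7)"
```

```text
t 8.87 spin first -0.001 then [-30.1 -95.3  89.9] yaw 9.7 q6~ 115.0
```

{"method": "carry_out", "body": {"commands": [{"jaw":0.015,"spin":0,"translation":[-0.01,-0.03,0.01]},{"jaw":0.015,"spin":0,"translation":[-0.009,-0.025,0.02]},{"jaw":0.015,"spin":0,"translation":[-0.006,-0.02,0.02]},{"jaw":0.015,"spin":0,"translation":[-0.003,-0.01,0.02]},{"jaw":0.015,"spin":0,"translation":[0,0,0.01]},{"jaw":0.015,"spin":0,"translation":[0,0,0]},{"jaw":0.015,"spin":0,"translation":[0,0,0]},{"jaw":0.015,"spin":0,"translation":[0,0,0]}]}}

```text
time: 9.53
tool_pos: [404.7, 267.4, 50.6]
tcp_rot: [-180.0, -0.1, 9.6]
ft_force: [-0.3, 1.5, 0.4]
finger_gap: 23.3
grip_force: 26.0
```

```bash
python3 -c "
from h import *
plan(398.7,279,9.5,9.7)"
```

```text
t 9.53 spin first -0.002 then [ -4.  -12.4  41.1] yaw 9.7 q6~ 115.0
```

{"method": "carry_out", "body": {"commands": [{"jaw":0.015,"spin":0,"translation":[-0.002,-0.006,0.008]},{"jaw":0.015,"spin":0,"translation":[-0.002,-0.006,0.008]},{"jaw":0.015,"spin":0,"translation":[0,0,0.008]},{"jaw":0.015,"spin":0,"translation":[0,0,0.006]},{"jaw":0.015,"spin":0,"translation":[0,0,0.004]},{"jaw":0.015,"spin":0,"translation":[0,0,0.003]},{"jaw":0.015,"spin":0,"translation":[0,0,0.002]},{"jaw":0.015,"spin":0,"translation":[0,0,0]}]}}

```text
time: 10.2
tool_pos: [397.2, 278.7, 9.8]
tcp_rot: [180.0, 0.0, 9.7]
ft_force: [-1.1, -0.8, -0.4]
finger_gap: 23.4
grip_force: 26.1
```

```bash
python3 -c "
from h import *
plan(398.7,279,8.8,9.7); print(r.sense()['ft_force'])
S=r.snapshot('side'); cv2.imwrite('pics/s3.png',cv2.resize(S['pixels'][100:220,140:300],(800,600),interpolation=cv2.INTER_CUBIC))"
```

```text
t 10.2 spin first -0.001 then [ 1.5 -0.1  1. ] yaw 9.7 q6~ 115.0
[-1.09034719 -0.75417851 -0.42123746]
```

View pics/s3.png

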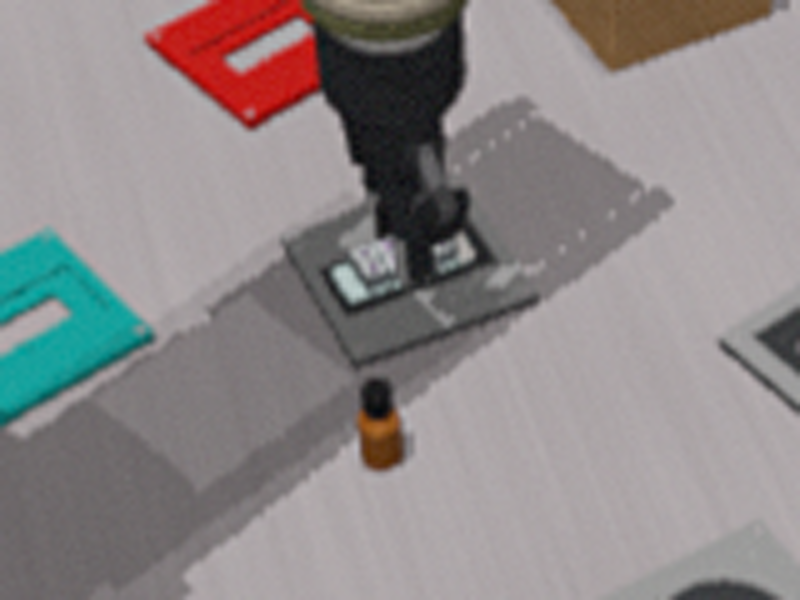

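The slide sits inside the rectangular seat, around crop (405,270), about 1 mm above the floor. I'll lower it, release it and rise.

{"method": "carry_out", "body": {"commands": [{"jaw":0.015,"spin":0,"translation":[0.001,0,0.0007]},{"jaw":0.015,"spin":0,"translation":[0,0,0.0005]},{"jaw":0.015,"spin":0,"translation":[0,0,0]},{"jaw":0.026,"spin":0,"translation":[0,0,0]},{"jaw":0.03,"spin":0,"translation":[0,0,0]},{"jaw":0.034,"spin":0,"translation":[0,0,0]},{"jaw":0.034,"spin":0,"translation":[0,0,-0.005]},{"jaw":0.034,"spin":0,"translation":[0,0,-0.015]}]}}

```text
time: 10.92
tool_pos: [396.7, 278.1, 27.5]
tcp_rot: [179.9, 0.2, 9.7]
ft_force: [-0.3, -0.5, -1.0]
finger_gap: 33.9
grip_force: 0.0
```

{"method": "carry_out", "body": {"commands": [{"jaw":0.055,"spin":0,"translation":[0,0,-0.02]},{"jaw":0.055,"spin":0,"translation":[0,0,-0.03]},{"jaw":0.055,"spin":0,"translation":[0,0,-0.03]},{"jaw":0.055,"spin":0,"translation":[0,0,-0.03]},{"jaw":0.055,"spin":0,"translation":[0.01,0.03,0]},{"jaw":0.055,"spin":0,"translation":[0.01,0.036,0]},{"jaw":0.055,"spin":0,"translation":[0.01,0.036,0]},{"jaw":0.055,"spin":0,"translation":[0.01,0.036,0]}]}}

```text
time: 11.58
tool_pos: [461.6, 148.6, 140.0]
tcp_rot: [-180.0, -0.1, 9.7]
ft_force: [0.3, -0.3, -1.0]
finger_gap: 54.8
grip_force: 0.0
```

```bash
python3 - <<'E'
from h import *
T=r.snapshot("top");S=r.snapshot("side"); print(r.sense()["tool_pos"])
for n,s in(("T",T),("S",S)):
    for d in r.regions_of(s,"chamber_slide")[:2]:
        if d["pixels"].sum()>20: print("slide",n,d["score"],fmt(rect(s,d["pixels"],10)))
    for t,z in(("dish35",40),("dish60",29),("four_well",7)):
        for d in r.regions_of(s,t)[:4]:
            if d["pixels"].sum()>20: print(t,n,round(float(d["score"]),2),int(d["pixels"].sum()),np.round(d["xy"]),fmt(rect(s,d["pixels"],z)))
a=cv2.resize(T["pixels"][95:155,310:370],(400,400),interpolation=cv2.INTER_CUBIC)
b=cv2.resize(S["pixels"][240:300,335:395],(400,400),interpolation=cv2.INTER_CUBIC)
c=cv2.resize(S["pixels"][140:170,200:240],(267,200),interpolation=cv2.INTER_CUBIC)
o=np.zeros((600,800,3),np.uint8); o[:400,:400]=a; o[:400,400:]=b; o[400:,:267]=c; cv2.imwrite("pics/c3.png",o)
E
```

```text
[463.02512405 145.5549098  139.89284568]
dish35 T 0.64 138 [338. 123.] [[618.8, -167.0], [32.4, 34.3], 46.5]
dish35 T 0.58 192 [332. 126.] [[616.0, -164.3], [53.0, 55.1], 2.3]
dish60 T 0.64 138 [338. 123.] [[622.4, -169.7], [32.8, 34.7], 46.5]
dish60 T 0.58 192 [332. 126.] [[619.5, -166.9], [53.6, 55.7], 2.3]
four_well T 0.64 231 [332. 126.] [[621.1, -148.7], [66.4, 30.6], 10.8]
four_well T 0.61 541 [382. 138.] [[576.7, -300.7], [65.4, 71.0], 43.2]
slide S 0.81 [[397.7, 282.2], [75.1, 36.1], 10.0]
dish35 S 0.75 281 [370. 265.] [[616.4, -169.8], [45.8, 38.5], 62.4]
dish35 S 0.64 211 [368. 271.] [[607.1, -183.6], [43.9, 54.9], 51.2]
dish60 S 0.75 281 [370. 265.] [[621.5, -164.8], [46.4, 39.0], 62.4]
dish60 S 0.64 211 [368. 271.] [[612.1, -178.8], [44.5, 55.7], 51.2]
four_well S 0.78 376 [371. 279.] [[625.8, -168.6], [74.3, 70.7], 15.1]
four_well S 0.73 1124 [379. 331.] [[576.8, -299.1], [72.3, 66.3], 39.1]
```

View pics/c3.png

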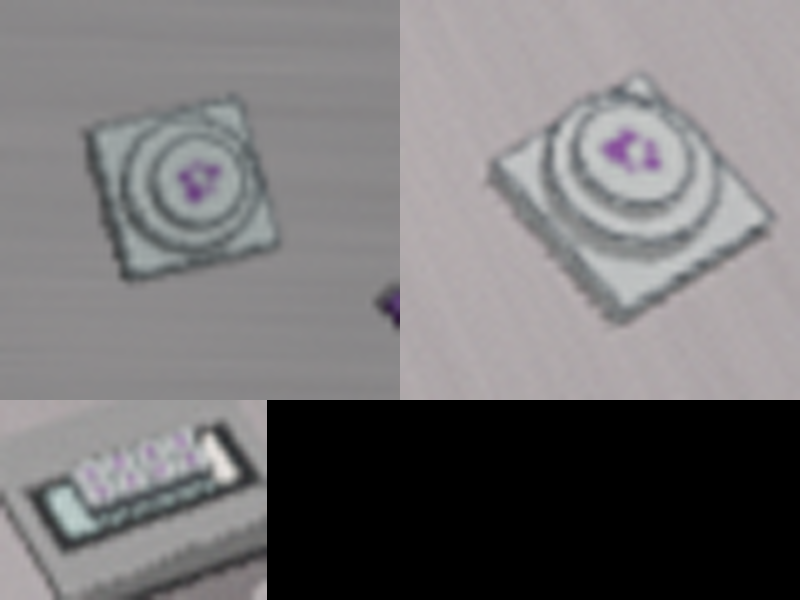

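The slide is seated in its pocket (crop 130,480). The remaining stack is now clear: the dish35 top is at crop (197,182) and (634,148), and the four-well corners are visible.

```bash
python3 - <<'E'
from h import *
T=r.snapshot("top");S=r.snapshot("side")
f=lambda p,o:np.atleast_2d(np.array(p,float))/6.6667+o-.42
tt=np.array([310,95]);ss=np.array([335-60,240])
for n,p,q,z in(("d35",(197,182),(634,148),40),("d60",(191,186),(632,176),29)):
    print(n,world(T,f(p,tt),z).round(1),world(S,f(q,ss),z).round(1))
for n,s,c,o in(("T",T,[(85,128),(237,97),(281,243),(127,281)],tt),("S",S,[(490,163),(640,75),(774,217),(617,310)],ss)):
    w=world(s,f(c,o),14); q=cv2.minAreaRect(w.astype(np.float32)); print(n,w.mean(0).round(1),fmt(q))
plan(618,-170,60,20)
E
```

```text
d35 [[ 617.8 -167.4]] [[ 619.5 -167.2]]
d60 [[ 619.5 -167.5]] [[ 619.2 -171.4]]
T [ 623.8 -167.6] [[623.8, -167.9], [67.1, 67.1], 15.1]
S [ 623.1 -169. ] [[623.4, -169.3], [67.1, 64.2], 14.5]
t 12.18 spin first -0.179 then [ 38.2 355.1  79.1] yaw 20.0 q6~ 55.0
```

```bash
python3 -c "
from h import *
plan(618.5,-167.5,60,15)"
```

```text
t 12.18 spin first -0.091 then [ 70.1 348.1  79.1] yaw 15.0 q6~ 60.0
```

{"method": "carry_out", "body": {"commands": [{"jaw":0.055,"spin":-0.091,"translation":[0,0,0]},{"jaw":0.055,"spin":0,"translation":[0.008,0.038,0]},{"jaw":0.055,"spin":0,"translation":[0.008,0.038,0]},{"jaw":0.055,"spin":0,"translation":[0.008,0.038,0]},{"jaw":0.055,"spin":0,"translation":[0.008,0.038,0]},{"jaw":0.055,"spin":0,"translation":[0.008,0.038,0]},{"jaw":0.055,"spin":0,"translation":[0.008,0.038,0]},{"jaw":0.055,"spin":0,"translation":[0.008,0.038,0.01]}]}}

```text
time: 12.85
tool_pos: [585.6, -94.6, 131.2]
tcp_rot: [179.9, -0.2, 14.9]
ft_force: [0.8, 0.4, 1.3]
finger_gap: 55.1
grip_force: 0.0
```

{"method": "carry_out", "body": {"commands": [{"jaw":0.055,"spin":0,"translation":[0.008,0.038,0.02]},{"jaw":0.055,"spin":0,"translation":[0.006,0.03,0.03]},{"jaw":0.055,"spin":0,"translation":[0,0.01,0.02]},{"jaw":0.055,"spin":0,"translation":[0,0,0]},{"jaw":0.055,"spin":0,"translation":[0,0,0]},{"jaw":0.055,"spin":0,"translation":[0,0,0]},{"jaw":0.055,"spin":0,"translation":[0,0,0]},{"jaw":0.055,"spin":0,"translation":[0,0,0]}]}}

```text
time: 13.52
tool_pos: [617.1, -161.5, 63.2]
tcp_rot: [179.9, -0.2, 15.0]
ft_force: [0.3, -1.0, -0.7]
finger_gap: 55.2
grip_force: 0.0
```

```bash
python3 -c "
from h import *
plan(618.5,-167.5,32,15)"
```

```text
t 13.52 spin first -0.0 then [-0.2  6.2 31.2] yaw 15.0 q6~ 60.0
```

{"method": "carry_out", "body": {"commands": [{"jaw":0.055,"spin":0,"translation":[0,0.006,0]},{"jaw":0.055,"spin":0,"translation":[0,0,0.008]},{"jaw":0.055,"spin":0,"translation":[0,0,0.009]},{"jaw":0.055,"spin":0,"translation":[0,0,0.008]},{"jaw":0.055,"spin":0,"translation":[0,0,0.006]},{"jaw":0.055,"spin":0,"translation":[0,0,0]},{"jaw":0.042,"spin":0,"translation":[0,0,0]},{"jaw":0.03,"spin":0,"translation":[0,0,0]}], "squeeze": 25}}

```text
time: 14.18
tool_pos: [617.4, -168.1, 29.8]
tcp_rot: [-180.0, 0.0, 14.9]
ft_force: [0.2, -0.8, 0.6]
finger_gap: 38.8
grip_force: 25.1
```

{"method": "carry_out", "body": {"commands": [{"jaw":0.03,"spin":0,"translation":[0,0,0]},{"jaw":0.03,"spin":0,"translation":[0,0,0]},{"jaw":0.03,"spin":0,"translation":[0,0,0]},{"jaw":0.03,"spin":0,"translation":[0,0,0]},{"jaw":0.03,"spin":0,"translation":[0,0,0]},{"jaw":0.03,"spin":0,"translation":[0,0,0]},{"jaw":0.03,"spin":0,"translation":[0,0,0]},{"jaw":0.03,"spin":0,"translation":[0,0,0]}]}}

```text
time: 14.85
tool_pos: [617.4, -168.1, 29.8]
tcp_rot: [-180.0, 0.0, 14.9]
ft_force: [-0.4, -0.3, -0.0]
finger_gap: 38.5
grip_force: 25.2
```

```bash
python3 -c "
from h import *
plan(419.2,-267.3,90,15); print(r.sense())"
```

```text
t 14.85 spin first -0.002 then [-217.1   44.5  -60.2] yaw 15.0 q6~ 42.0
{'time': 14.85, 'joint_pos': array([-1.98209377e+01,  2.34056067e+01,  8.83366619e+01,  2.99346305e-04,
        6.82622574e+01,  5.52922191e+01]), 'qd': array([ 0.04872447,  0.03787449, -0.04861497,  0.07990405, -0.13074733,
        0.0574629 ]), 'joint_efforts': array([ 1.40886172e-03, -6.58775210e+01, -4.49230528e+01, -3.94948108e-05,
        8.25097795e-04,  2.17462707e-05]), 'tool_pos': array([ 617.37999124, -168.09921764,   29.81401436]), 'tcp_rot': array([-1.79997194e+02,  3.56237191e-03,  1.48867324e+01]), 'ft_force': array([-0.38152609, -0.28206235, -0.02240572]), 'wrist_torque': array([0.0025255 , 0.02823033, 0.01374513]), 'grip_force': 25.15087991952896, 'finger_gap': 38.54811363533215}
```

The grip ended about 2 mm lower than planned, which would put the fingertips in the pocket. I'll regrasp a little higher.

{"method": "carry_out", "body": {"commands": [{"jaw":0.046,"spin":0,"translation":[0,0,0]},{"jaw":0.046,"spin":0,"translation":[0.001,0,-0.001]},{"jaw":0.046,"spin":0,"translation":[0,0,-0.0015]},{"jaw":0.046,"spin":0,"translation":[0,0,0]},{"jaw":0.03,"spin":0,"translation":[0,0,0]},{"jaw":0.03,"spin":0,"translation":[0,0,0]},{"jaw":0.03,"spin":0,"translation":[0,0,0]},{"jaw":0.03,"spin":0,"translation":[0,0,0]}], "squeeze": 28}}

```text
time: 15.52
tool_pos: [618.8, -168.0, 33.0]
tcp_rot: [180.0, -0.0, 14.9]
ft_force: [-1.1, 0.9, 5.7]
finger_gap: 38.1
grip_force: 27.9
```

{"method": "carry_out", "body": {"commands": [{"jaw":0.03,"spin":0,"translation":[0,0,0]},{"jaw":0.03,"spin":0,"translation":[0,0,0]},{"jaw":0.03,"spin":0,"translation":[0,0,-0.002]},{"jaw":0.03,"spin":0,"translation":[0,0,-0.003]},{"jaw":0.03,"spin":0,"translation":[0,0,-0.005]},{"jaw":0.03,"spin":0,"translation":[0,0,-0.01]},{"jaw":0.03,"spin":0,"translation":[0,0,-0.01]},{"jaw":0.03,"spin":0,"translation":[0,0,0]}]}}

```text
time: 16.18
tool_pos: [620.3, -168.6, 65.9]
tcp_rot: [179.8, -0.2, 14.9]
ft_force: [0.2, -0.1, -0.5]
finger_gap: 38.3
grip_force: 28.1
```

```bash
python3 -c "
from h import *
plan(419.2,-267.3,90,15); print(r.sense()['finger_gap'])
S=r.snapshot('side'); cv2.imwrite('pics/s4.png',cv2.resize(S['pixels'][220:310,310:430],(800,600),interpolation=cv2.INTER_CUBIC))"
```

```text
t 16.18 spin first -0.002 then [-219.8   43.3  -24.1] yaw 15.0 q6~ 42.0
38.3112266571712
```

View pics/s4.png

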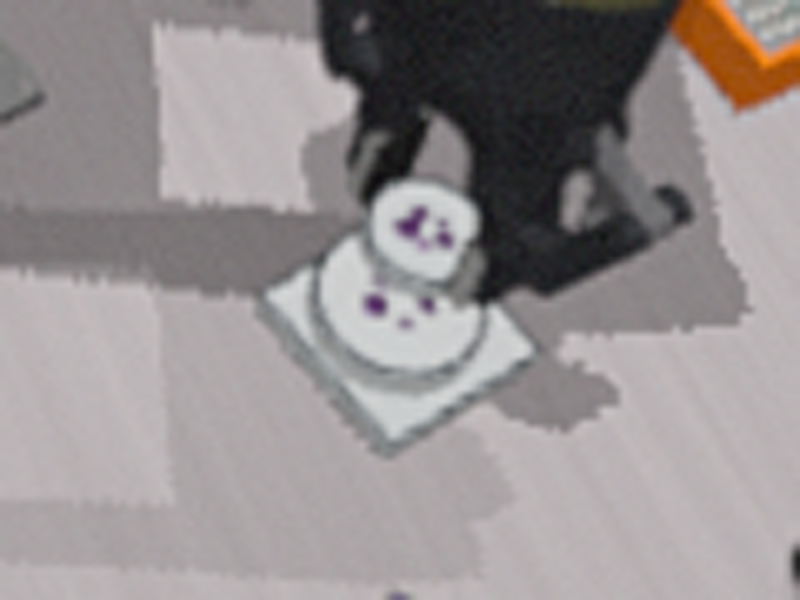

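dish35 is held level above the stack (crop 425,235), and dish60 is left undisturbed. Next I carry it to adapter35.

{"method": "carry_out", "body": {"commands": [{"jaw":0.03,"spin":0,"translation":[-0.01,0.002,-0.01]},{"jaw":0.03,"spin":0,"translation":[-0.02,0.004,-0.01]},{"jaw":0.03,"spin":0,"translation":[-0.03,0.006,-0.005]},{"jaw":0.03,"spin":0,"translation":[-0.035,0.007,0]},{"jaw":0.03,"spin":0,"translation":[-0.035,0.007,0]},{"jaw":0.03,"spin":0,"translation":[-0.035,0.007,0]},{"jaw":0.03,"spin":0,"translation":[-0.03,0.006,0]},{"jaw":0.03,"spin":0,"translation":[-0.018,0.003,0]}]}}

```text
time: 16.9
tool_pos: [420.6, -264.1, 87.0]
tcp_rot: [-180.0, 0.1, 14.8]
ft_force: [0.8, -0.6, -0.3]
finger_gap: 38.0
grip_force: 28.2
```

{"method": "carry_out", "body": {"commands": [{"jaw":0.03,"spin":0,"translation":[-0.005,0.001,0.01]},{"jaw":0.03,"spin":0,"translation":[0,0,0.014]},{"jaw":0.03,"spin":0,"translation":[0,0,0.014]},{"jaw":0.03,"spin":0,"translation":[0,0,0.012]},{"jaw":0.03,"spin":0,"translation":[0,0,0.01]},{"jaw":0.03,"spin":0,"translation":[0,0,0]},{"jaw":0.03,"spin":0,"translation":[0,0,0]},{"jaw":0.03,"spin":0,"translation":[0,0,0]}]}}

```text
time: 17.57
tool_pos: [419.3, -265.5, 27.7]
tcp_rot: [180.0, -0.0, 14.9]
ft_force: [-0.6, -0.3, -0.5]
finger_gap: 38.0
grip_force: 28.2
```

```bash
python3 -c "
from h import *
plan(419.2,-267.3,12,15); print(r.sense()['finger_gap'])"
```

```text
t 17.57 spin first -0.002 then [-0.5  1.7 15.7] yaw 15.0 q6~ 42.0
37.959232813915804
```

{"method": "carry_out", "body": {"commands": [{"jaw":0.03,"spin":0,"translation":[0,0.0015,0.005]},{"jaw":0.03,"spin":0,"translation":[0,0,0.005]},{"jaw":0.03,"spin":0,"translation":[0,0,0.003]},{"jaw":0.03,"spin":0,"translation":[0,0,0.002]},{"jaw":0.03,"spin":0,"translation":[0,0,0.001]},{"jaw":0.03,"spin":0,"translation":[0,0,0.001]},{"jaw":0.03,"spin":0,"translation":[0,0,0]},{"jaw":0.03,"spin":0,"translation":[0,0,0]}]}}

```text
time: 18.23
tool_pos: [419.2, -266.9, 10.4]
tcp_rot: [180.0, -0.0, 14.9]
ft_force: [-0.2, -1.2, 0.3]
finger_gap: 38.3
grip_force: 28.2
```

{"method": "carry_out", "body": {"commands": [{"jaw":0.03,"spin":0,"translation":[0,0,0.0005]},{"jaw":0.03,"spin":0,"translation":[0,0,0.0005]},{"jaw":0.03,"spin":0,"translation":[0,0,0]},{"jaw":0.03,"spin":0,"translation":[0,0,0]},{"jaw":0.03,"spin":0,"translation":[0,0,0]},{"jaw":0.03,"spin":0,"translation":[0,0,0]},{"jaw":0.03,"spin":0,"translation":[0,0,0]},{"jaw":0.03,"spin":0,"translation":[0,0,0]}]}}

```text
time: 18.9
tool_pos: [419.1, -266.9, 9.4]
tcp_rot: [180.0, -0.0, 14.9]
ft_force: [-0.6, -0.3, -0.2]
finger_gap: 38.5
grip_force: 28.2
```

```bash
python3 -c "
from h import *
plan(419.2,-267.3,9,15); print(r.sense()['ft_force'])"
```

```text
t 18.9 spin first -0.002 then [-0.   0.4  0.4] yaw 15.0 q6~ 42.0
[-0.62385137 -0.33528689 -0.22254826]
```

{"method": "carry_out", "body": {"commands": [{"jaw":0.03,"spin":0,"translation":[0,0,0.0005]},{"jaw":0.03,"spin":0,"translation":[0,0,0]},{"jaw":0.03,"spin":0,"translation":[0,0,0.0005]},{"jaw":0.03,"spin":0,"translation":[0,0,0]},{"jaw":0.03,"spin":0,"translation":[0,0,0]},{"jaw":0.03,"spin":0,"translation":[0,0,0]},{"jaw":0.03,"spin":0,"translation":[0,0,0]},{"jaw":0.03,"spin":0,"translation":[0,0,0]}]}}

```text
time: 19.57
tool_pos: [419.3, -267.0, 9.0]
tcp_rot: [180.0, -0.0, 14.9]
ft_force: [-1.1, 2.2, 6.7]
finger_gap: 38.5
grip_force: 28.9
```

Contact reads 6.7 N, so dish35 is seated. Release and rise.

{"method": "carry_out", "body": {"commands": [{"jaw":0.041,"spin":0,"translation":[0,0,0]},{"jaw":0.044,"spin":0,"translation":[0,0,0]},{"jaw":0.047,"spin":0,"translation":[0,0,0]},{"jaw":0.047,"spin":0,"translation":[0,0,-0.003]},{"jaw":0.047,"spin":0,"translation":[0,0,-0.01]},{"jaw":0.07,"spin":0,"translation":[0,0,-0.03]},{"jaw":0.07,"spin":0,"translation":[0,0,-0.03]},{"jaw":0.07,"spin":0,"translation":[0,0,-0.03]}]}}

```text
time: 20.23
tool_pos: [418.7, -266.6, 113.0]
tcp_rot: [-180.0, 0.0, 14.9]
ft_force: [1.0, 0.5, -0.0]
finger_gap: 69.9
grip_force: 0.0
```

```bash
python3 - <<'E'
from h import *
T=r.snapshot("top");S=r.snapshot("side")
for n,s in(("T",T),("S",S)):
    for t,z in(("dish35",16),("dish60",29),("four_well",14)):
        for d in r.regions_of(s,t)[:4]:
            if d["pixels"].sum()>20: print(t,n,round(float(d["score"]),2),int(d["pixels"].sum()),np.round(d["xy"]),fmt(rect(s,d["pixels"],z)))
a=cv2.resize(T["pixels"][95:155,310:370],(400,400),interpolation=cv2.INTER_CUBIC)
b=cv2.resize(S["pixels"][240:300,335:395],(400,400),interpolation=cv2.INTER_CUBIC)
c=cv2.resize(S["pixels"][310:370,260:340],(267,200),interpolation=cv2.INTER_CUBIC)
o=np.zeros((600,800,3),np.uint8); o[:400,:400]=a; o[:400,400:]=b; o[400:,:267]=c; cv2.imwrite("pics/c4.png",o)
E
```

```text
dish35 T 0.59 327 [338. 126.] [[623.0, -169.4], [52.7, 57.5], 46.8]
dish35 T 0.4 71 [368. 204.] [[408.4, -261.1], [42.4, 17.3], 70.0]
dish60 T 0.59 327 [338. 126.] [[618.9, -166.3], [52.0, 56.8], 46.8]
dish60 T 0.4 71 [368. 204.] [[407.1, -256.8], [41.8, 17.1], 70.0]
four_well T 0.73 531 [384. 138.] [[575.2, -298.9], [65.2, 68.3], 39.0]
four_well T 0.71 186 [330. 125.] [[622.5, -166.7], [68.7, 63.9], 16.8]
dish35 S 0.84 330 [297. 339.] [[418.0, -267.1], [40.7, 37.9], 69.8]
dish35 S 0.69 545 [369. 268.] [[622.4, -165.7], [60.2, 59.7], 10.0]
dish60 S 0.84 330 [297. 339.] [[415.2, -271.4], [40.1, 37.3], 69.8]
dish60 S 0.69 545 [369. 268.] [[616.4, -171.5], [59.3, 58.8], 10.0]
four_well S 0.86 1165 [376. 328.] [[573.6, -301.3], [73.8, 67.8], 41.7]
four_well S 0.8 326 [370. 281.] [[621.9, -172.1], [72.2, 69.1], 13.9]
```

View pics/c4.png

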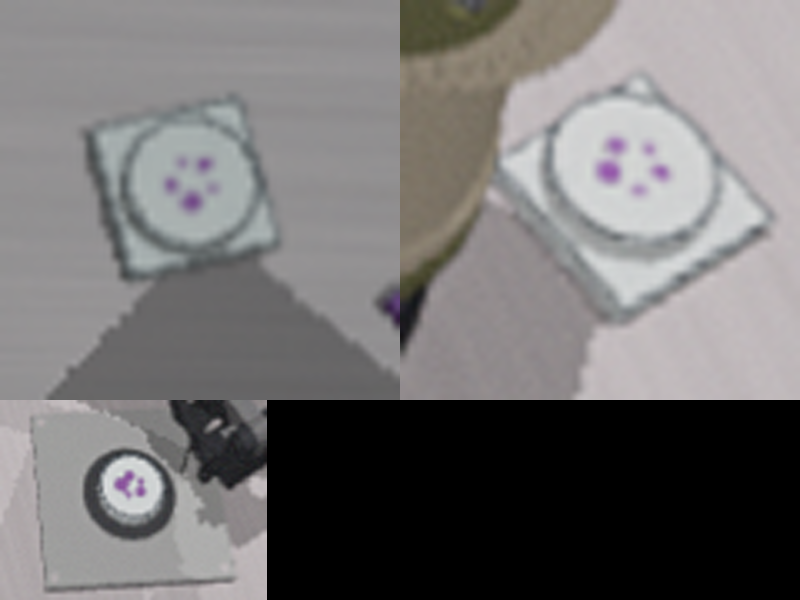

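dish35 is centred in its seat (crop 128,490). dish60 now stands clear on top of the stack, with its centre at crop (193,184) and (634,168).

```bash
python3 -c "
from h import *
plan(620,-168.5,60,15)"
```

```text
t 20.63 spin first -0.002 then [220.1 -42.1  50. ] yaw 15.0 q6~ 60.0
```

{"method": "carry_out", "body": {"commands": [{"jaw":0.075,"spin":0,"translation":[0.03,-0.006,0]},{"jaw":0.075,"spin":0,"translation":[0.036,-0.007,0]},{"jaw":0.075,"spin":0,"translation":[0.036,-0.007,0]},{"jaw":0.075,"spin":0,"translation":[0.036,-0.007,0]},{"jaw":0.075,"spin":0,"translation":[0.036,-0.007,0.01]},{"jaw":0.075,"spin":0,"translation":[0.03,-0.006,0.02]},{"jaw":0.075,"spin":0,"translation":[0.016,-0.002,0.02]},{"jaw":0.075,"spin":0,"translation":[0,0,0]}]}}

```text
time: 21.3
tool_pos: [619.8, -166.3, 54.5]
tcp_rot: [-179.7, 0.4, 15.0]
ft_force: [0.5, 1.1, -1.0]
finger_gap: 75.1
grip_force: 0.0
```

{"method": "carry_out", "body": {"commands": [{"jaw":0.075,"spin":0,"translation":[0,0,0]},{"jaw":0.075,"spin":0,"translation":[0,0,0]},{"jaw":0.075,"spin":0,"translation":[0,0,0]},{"jaw":0.075,"spin":0,"translation":[0,0,0]},{"jaw":0.075,"spin":0,"translation":[0,0,0]},{"jaw":0.075,"spin":0,"translation":[0,0,0]},{"jaw":0.075,"spin":0,"translation":[0,0,0]},{"jaw":0.075,"spin":0,"translation":[0,0,0]}]}}

```text
time: 21.97
tool_pos: [621.0, -170.0, 61.8]
tcp_rot: [180.0, -0.0, 14.9]
ft_force: [0.3, -0.3, -0.5]
finger_gap: 74.8
grip_force: 0.0
```

```bash
python3 -c "
from h import *
plan(620,-168.5,15.5,15)"
```

```text
t 21.97 spin first -0.002 then [-0.6 -1.7 46.3] yaw 15.0 q6~ 60.0
```

{"method": "carry_out", "body": {"commands": [{"jaw":0.075,"spin":0,"translation":[-0.0005,-0.0015,0.01]},{"jaw":0.075,"spin":0,"translation":[0,0,0.012]},{"jaw":0.075,"spin":0,"translation":[0,0,0.012]},{"jaw":0.075,"spin":0,"translation":[0,0,0.008]},{"jaw":0.075,"spin":0,"translation":[0,0,0.004]},{"jaw":0.075,"spin":0,"translation":[0,0,0]},{"jaw":0.075,"spin":0,"translation":[0,0,0]},{"jaw":0.075,"spin":0,"translation":[0,0,0]}]}}

```text
time: 22.63
tool_pos: [620.5, -168.6, 15.8]
tcp_rot: [180.0, -0.0, 14.9]
ft_force: [1.1, 0.6, 0.3]
finger_gap: 74.7
grip_force: 0.0
```

{"method": "carry_out", "body": {"commands": [{"jaw":0.065,"spin":0,"translation":[0,0,0]},{"jaw":0.058,"spin":0,"translation":[0,0,0]},{"jaw":0.05,"spin":0,"translation":[0,0,0]},{"jaw":0.05,"spin":0,"translation":[0,0,0]},{"jaw":0.05,"spin":0,"translation":[0,0,0]},{"jaw":0.05,"spin":0,"translation":[0,0,0]},{"jaw":0.05,"spin":0,"translation":[0,0,0]},{"jaw":0.05,"spin":0,"translation":[0,0,0]}], "squeeze": 30}}

```text
time: 23.3
tool_pos: [620.9, -168.7, 16.5]
tcp_rot: [179.9, -0.1, 14.9]
ft_force: [-0.8, 0.1, 4.6]
finger_gap: 55.4
grip_force: 32.0
```

{"method": "carry_out", "body": {"commands": [{"jaw":0.05,"spin":0,"translation":[0,0,-0.002]},{"jaw":0.05,"spin":0,"translation":[0,0,-0.004]},{"jaw":0.05,"spin":0,"translation":[0,0,-0.007]},{"jaw":0.05,"spin":0,"translation":[0,0,-0.01]},{"jaw":0.05,"spin":0,"translation":[0,0,-0.01]},{"jaw":0.05,"spin":0,"translation":[0,0,-0.01]},{"jaw":0.05,"spin":0,"translation":[0,0,-0.005]},{"jaw":0.05,"spin":0,"translation":[0,0,0]}]}}

```text
time: 23.97
tool_pos: [621.6, -169.0, 66.1]
tcp_rot: [179.9, -0.2, 14.9]
ft_force: [1.0, 0.2, -0.1]
finger_gap: 55.3
grip_force: 31.8
```

```bash
python3 -c "
from h import *
plan(483,-9,75,15); print(r.sense()['finger_gap'])
S=r.snapshot('side'); T=r.snapshot('top')
o=np.hstack([cv2.resize(S['pixels'][220:310,320:410],(400,400),interpolation=cv2.INTER_CUBIC),cv2.resize(T['pixels'][80:170,290:380],(400,400),interpolation=cv2.INTER_CUBIC)])
cv2.imwrite('pics/s5.png',o)"
```

```text
t 23.97 spin first -0.002 then [ -92.5 -190.4   -8.9] yaw 15.0 q6~ 74.0
55.27298817132
```

View pics/s5.png

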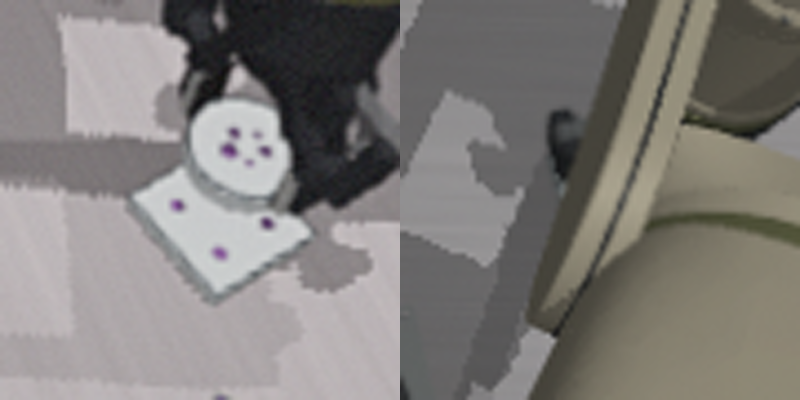

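dish60 is held level (crop 235,150), and the four-well dish is still in place beneath it. On to adapter60.

{"method": "carry_out", "body": {"commands": [{"jaw":0.05,"spin":0,"translation":[-0.005,-0.01,-0.005]},{"jaw":0.05,"spin":0,"translation":[-0.01,-0.02,-0.005]},{"jaw":0.05,"spin":0,"translation":[-0.016,-0.033,0]},{"jaw":0.05,"spin":0,"translation":[-0.016,-0.033,0]},{"jaw":0.05,"spin":0,"translation":[-0.016,-0.033,0]},{"jaw":0.05,"spin":0,"translation":[-0.014,-0.03,0]},{"jaw":0.05,"spin":0,"translation":[-0.01,-0.02,0]},{"jaw":0.05,"spin":0,"translation":[-0.005,-0.01,0]}]}}

```text
time: 24.73
tool_pos: [479.9, -7.4, 72.1]
tcp_rot: [-179.9, 0.1, 15.0]
ft_force: [-0.6, 0.3, -0.4]
finger_gap: 55.6
grip_force: 31.9
```

{"method": "carry_out", "body": {"commands": [{"jaw":0.05,"spin":0,"translation":[0,0,0.01]},{"jaw":0.05,"spin":0,"translation":[0,0,0.012]},{"jaw":0.05,"spin":0,"translation":[0,0,0.012]},{"jaw":0.05,"spin":0,"translation":[0,0,0.01]},{"jaw":0.05,"spin":0,"translation":[0,0,0.006]},{"jaw":0.05,"spin":0,"translation":[0,0,0]},{"jaw":0.05,"spin":0,"translation":[0,0,0]},{"jaw":0.05,"spin":0,"translation":[0,0,0]}]}}

```text
time: 25.4
tool_pos: [483.0, -9.8, 23.5]
tcp_rot: [180.0, -0.0, 14.9]
ft_force: [0.4, 0.3, 0.1]
finger_gap: 55.6
grip_force: 31.9
```

```bash
python3 -c "
from h import *
plan(483,-9,9,15); print(r.sense()['finger_gap'])"
```

```text
t 25.4 spin first -0.002 then [ 0.2 -0.7 14.5] yaw 15.0 q6~ 74.0
55.61477629063404
```

Contact is expected at a TCP height of about 7.5 mm.

{"method": "carry_out", "body": {"commands": [{"jaw":0.05,"spin":0,"translation":[0,-0.0005,0.005]},{"jaw":0.05,"spin":0,"translation":[0,0,0.004]},{"jaw":0.05,"spin":0,"translation":[0,0,0.002]},{"jaw":0.05,"spin":0,"translation":[0,0,0.001]},{"jaw":0.05,"spin":0,"translation":[0,0,0.001]},{"jaw":0.05,"spin":0,"translation":[0,0,0.001]},{"jaw":0.05,"spin":0,"translation":[0,0,0]},{"jaw":0.05,"spin":0,"translation":[0,0,0]}]}}

```text
time: 26.07
tool_pos: [482.6, -9.0, 9.4]
tcp_rot: [180.0, -0.0, 14.9]
ft_force: [-1.0, -0.7, -0.2]
finger_gap: 55.1
grip_force: 31.9
```

{"method": "carry_out", "body": {"commands": [{"jaw":0.05,"spin":0,"translation":[0,0,0.0005]},{"jaw":0.05,"spin":0,"translation":[0,0,0]},{"jaw":0.05,"spin":0,"translation":[0,0,0.0005]},{"jaw":0.05,"spin":0,"translation":[0,0,0]},{"jaw":0.05,"spin":0,"translation":[0,0,0]},{"jaw":0.05,"spin":0,"translation":[0,0,0]},{"jaw":0.05,"spin":0,"translation":[0,0,0]},{"jaw":0.05,"spin":0,"translation":[0,0,0]}]}}

```text
time: 26.73
tool_pos: [482.5, -9.0, 8.4]
tcp_rot: [180.0, -0.0, 14.9]
ft_force: [-0.1, -0.5, -0.2]
finger_gap: 55.2
grip_force: 31.9
```

{"method": "carry_out", "body": {"commands": [{"jaw":0.05,"spin":0,"translation":[0,0,0.0005]},{"jaw":0.05,"spin":0,"translation":[0,0,0]},{"jaw":0.05,"spin":0,"translation":[0,0,0.0005]},{"jaw":0.05,"spin":0,"translation":[0,0,0]},{"jaw":0.05,"spin":0,"translation":[0,0,0.0005]},{"jaw":0.05,"spin":0,"translation":[0,0,0]},{"jaw":0.05,"spin":0,"translation":[0,0,0]},{"jaw":0.05,"spin":0,"translation":[0,0,0]}]}}

```text
time: 27.4
tool_pos: [482.6, -9.0, 7.5]
tcp_rot: [180.0, 0.0, 14.9]
ft_force: [-4.5, 0.0, 8.5]
finger_gap: 55.6
grip_force: 32.8
```

Contact came where expected. Release and rise.

{"method": "carry_out", "body": {"commands": [{"jaw":0.058,"spin":0,"translation":[0,0,0]},{"jaw":0.061,"spin":0,"translation":[0,0,0]},{"jaw":0.064,"spin":0,"translation":[0,0,0]},{"jaw":0.064,"spin":0,"translation":[0,0,-0.003]},{"jaw":0.064,"spin":0,"translation":[0,0,-0.01]},{"jaw":0.084,"spin":0,"translation":[0,0,-0.03]},{"jaw":0.084,"spin":0,"translation":[0,0,-0.03]},{"jaw":0.084,"spin":0,"translation":[0,0,-0.02]}]}}

```text
time: 28.07
tool_pos: [483.5, -9.1, 103.3]
tcp_rot: [179.9, -0.1, 14.9]
ft_force: [0.4, -0.5, 0.3]
finger_gap: 83.7
grip_force: 0.0
```

```bash
python3 - <<'E'
from h import *
T=r.snapshot("top");S=r.snapshot("side")
for n,s in(("T",T),("S",S)):
    for t,z in(("dish60",20),("four_well",14)):
        for d in r.regions_of(s,t)[:4]:
            if d["pixels"].sum()>20: print(t,n,round(float(d["score"]),2),int(d["pixels"].sum()),np.round(d["xy"]),fmt(rect(s,d["pixels"],z)))
a=cv2.resize(T["pixels"][95:155,310:370],(400,400),interpolation=cv2.INTER_CUBIC)
b=cv2.resize(S["pixels"][240:300,335:395],(400,400),interpolation=cv2.INTER_CUBIC)
c=cv2.resize(S["pixels"][200:260,240:320],(267,200),interpolation=cv2.INTER_CUBIC)
o=np.zeros((600,800,3),np.uint8); o[:400,:400]=a; o[:400,400:]=b; o[400:,:267]=c; cv2.imwrite("pics/c5.png",o)
plan(623.5,-168.5,60,15)
E
```

```text
dish60 T 0.52 176 [373. 198.] [[418.0, -262.9], [35.2, 41.4], 1.6]
dish60 T 0.48 188 [278. 175.] [[470.9, -6.8], [32.5, 48.3], 1.8]
four_well T 0.95 556 [383. 140.] [[574.1, -299.8], [69.0, 68.9], 42.6]
dish60 S 0.72 415 [288. 224.] [[481.7, -11.0], [61.0, 52.7], 71.1]
dish60 S 0.54 308 [298. 337.] [[418.5, -267.7], [38.6, 35.8], 69.7]
four_well S 0.97 883 [369. 272.] [[622.0, -171.8], [73.2, 70.5], 17.5]
four_well S 0.59 1148 [377. 331.] [[574.2, -301.3], [72.6, 68.0], 39.1]
t 28.37 spin first -0.002 then [ 95.6 190.9  39.1] yaw 15.0 q6~ 60.0
```

View pics/c5.png

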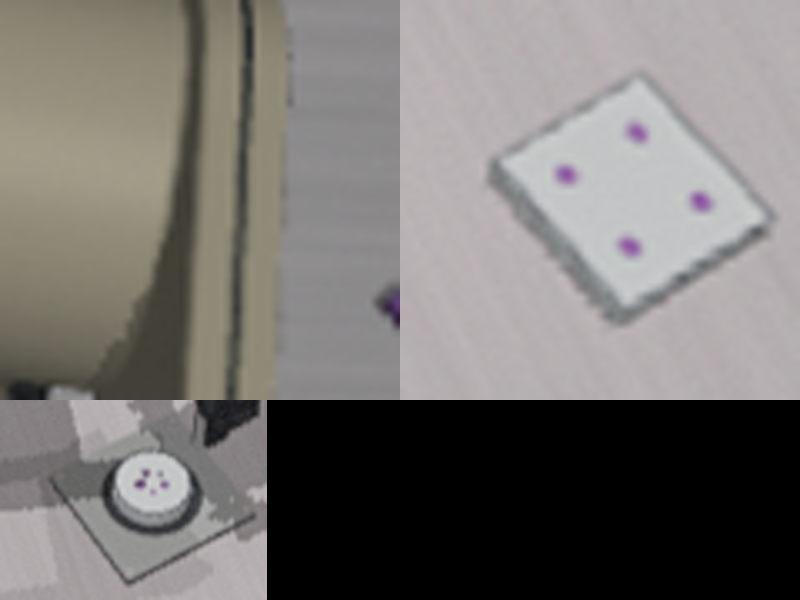

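dish60 is seated (crop 150,490). The four-well dish is unmoved, at about (623.5, -168.5) with yaw 15°.

{"method": "carry_out", "body": {"commands": [{"jaw":0.084,"spin":0,"translation":[0.01,0.02,0]},{"jaw":0.084,"spin":0,"translation":[0.018,0.036,0]},{"jaw":0.084,"spin":0,"translation":[0.018,0.036,0]},{"jaw":0.084,"spin":0,"translation":[0.018,0.036,0]},{"jaw":0.084,"spin":0,"translation":[0.016,0.033,0.01]},{"jaw":0.084,"spin":0,"translation":[0.01,0.02,0.015]},{"jaw":0.084,"spin":0,"translation":[0.0056,0.01,0.014]},{"jaw":0.084,"spin":0,"translation":[0,0,0]}]}}

```text
time: 29.03
tool_pos: [621.8, -170.1, 55.3]
tcp_rot: [-179.8, 0.4, 14.8]
ft_force: [-0.7, -0.4, -1.2]
finger_gap: 83.9
grip_force: 0.0
```

{"method": "carry_out", "body": {"commands": [{"jaw":0.084,"spin":0,"translation":[0,0,0]},{"jaw":0.084,"spin":0,"translation":[0,0,0]},{"jaw":0.084,"spin":0,"translation":[0,0,0.01]},{"jaw":0.084,"spin":0,"translation":[0,0,0.01]},{"jaw":0.084,"spin":0,"translation":[0,0,0]},{"jaw":0.084,"spin":0,"translation":[0,0,0]},{"jaw":0.084,"spin":0,"translation":[0,0,0]},{"jaw":0.084,"spin":0,"translation":[0,0,0]}]}}

```text
time: 29.7
tool_pos: [624.2, -168.9, 41.4]
tcp_rot: [180.0, -0.0, 14.9]
ft_force: [0.1, -0.4, 0.1]
finger_gap: 84.4
grip_force: 0.0
```

```bash
python3 -c "
from h import *
plan(623.5,-168.5,1,14.8)"
```

```text
t 29.7 spin first 0.002 then [-0.6 -0.6 40.4] yaw 14.8 q6~ 60.0
```

{"method": "carry_out", "body": {"commands": [{"jaw":0.084,"spin":0,"translation":[-0.0005,-0.0005,0.008]},{"jaw":0.084,"spin":0,"translation":[0,0,0.01]},{"jaw":0.084,"spin":0,"translation":[0,0,0.01]},{"jaw":0.084,"spin":0,"translation":[0,0,0.008]},{"jaw":0.084,"spin":0,"translation":[0,0,0.004]},{"jaw":0.084,"spin":0,"translation":[0,0,0]},{"jaw":0.084,"spin":0,"translation":[0,0,0]},{"jaw":0.084,"spin":0,"translation":[0,0,0]}]}}

```text
time: 30.37
tool_pos: [623.7, -168.8, 1.2]
tcp_rot: [180.0, -0.0, 14.9]
ft_force: [0.7, 0.3, 0.4]
finger_gap: 83.9
grip_force: 0.0
```

{"method": "carry_out", "body": {"commands": [{"jaw":0.074,"spin":0,"translation":[0,0,0]},{"jaw":0.068,"spin":0,"translation":[0,0,0]},{"jaw":0.06,"spin":0,"translation":[0,0,0]},{"jaw":0.06,"spin":0,"translation":[0,0,0]},{"jaw":0.06,"spin":0,"translation":[0,0,0]},{"jaw":0.06,"spin":0,"translation":[0,0,0]},{"jaw":0.06,"spin":0,"translation":[0,0,0]},{"jaw":0.06,"spin":0,"translation":[0,0,0]}], "squeeze": 35}}

```text
time: 31.03
tool_pos: [624.1, -168.9, 1.9]
tcp_rot: [179.9, -0.1, 14.9]
ft_force: [-0.5, -0.1, 5.5]
finger_gap: 64.5
grip_force: 39.3
```

Gripped. The straight path passes over the objective (56 mm tall), so I'll lift to a TCP height above 110 mm first.

{"method": "carry_out", "body": {"commands": [{"jaw":0.06,"spin":0,"translation":[0,0,-0.002]},{"jaw":0.06,"spin":0,"translation":[0,0,-0.005]},{"jaw":0.06,"spin":0,"translation":[0,0,-0.01]},{"jaw":0.06,"spin":0,"translation":[0,0,-0.018]},{"jaw":0.06,"spin":-0.03,"translation":[0,0,-0.025]},{"jaw":0.06,"spin":-0.05,"translation":[0,0,-0.025]},{"jaw":0.06,"spin":-0.04,"translation":[0,0,-0.02]},{"jaw":0.06,"spin":-0.02,"translation":[0,0,-0.015]}]}}

```text
time: 31.7
tool_pos: [624.3, -169.0, 124.4]
tcp_rot: [179.9, -0.1, 23.0]
ft_force: [0.8, -0.5, -0.3]
finger_gap: 64.8
grip_force: 38.8
```

```bash
python3 -c "
from h import *
plan(616.3,152,120,22.9); print(r.sense()['finger_gap'])
S=r.snapshot('side'); cv2.imwrite('pics/s6.png',cv2.resize(S['pixels'][180:300,310:470],(640,480),interpolation=cv2.INTER_CUBIC))"
```

```text
t 31.7 spin first 0.002 then [ 117.5 -298.8    4.4] yaw 22.9 q6~ 81.0
64.82670638516487
```

View pics/s6.png

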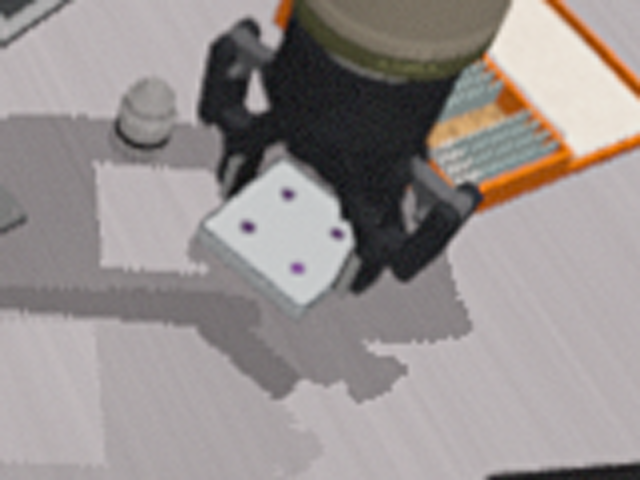

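The four-well dish is held level and high (crop 280,240), and the objective is standing at (145,110). Carry it across.

{"method": "carry_out", "body": {"commands": [{"jaw":0.06,"spin":0,"translation":[0.004,-0.01,0]},{"jaw":0.06,"spin":0,"translation":[0.008,-0.02,0]},{"jaw":0.06,"spin":0,"translation":[0.012,-0.03,0]},{"jaw":0.06,"spin":0,"translation":[0.013,-0.033,0]},{"jaw":0.06,"spin":0,"translation":[0.013,-0.033,0]},{"jaw":0.06,"spin":0,"translation":[0.013,-0.033,0]},{"jaw":0.06,"spin":0,"translation":[0.013,-0.033,0]},{"jaw":0.06,"spin":0,"translation":[0.013,-0.033,0]}]}}

```text
time: 32.42
tool_pos: [616.0, 75.7, 118.9]
tcp_rot: [-179.9, 0.1, 22.9]
ft_force: [0.8, 0.9, -0.4]
finger_gap: 64.7
grip_force: 38.8
```

{"method": "carry_out", "body": {"commands": [{"jaw":0.06,"spin":0,"translation":[0.012,-0.03,0]},{"jaw":0.06,"spin":0,"translation":[0.009,-0.022,0]},{"jaw":0.06,"spin":0,"translation":[0.006,-0.014,0]},{"jaw":0.06,"spin":0,"translation":[0.002,-0.006,0]},{"jaw":0.06,"spin":0,"translation":[0,0,0]},{"jaw":0.06,"spin":0,"translation":[0,0,0]},{"jaw":0.06,"spin":0,"translation":[0,0,0.01]},{"jaw":0.06,"spin":0,"translation":[0,0,0.02]}]}}

```text
time: 33.08
tool_pos: [619.0, 149.6, 93.3]
tcp_rot: [179.9, -0.3, 22.8]
ft_force: [1.1, 0.0, -0.1]
finger_gap: 64.9
grip_force: 38.8
```

```bash
python3 -c "
from h import *
plan(616.3,152,9,22.9); print(r.sense()['finger_gap'])"
```

```text
t 33.08 spin first -0.002 then [-1.5 -3.3 84.3] yaw 22.9 q6~ 81.0
64.89423675871211
```

{"method": "carry_out", "body": {"commands": [{"jaw":0.06,"spin":0,"translation":[0,-0.002,0.015]},{"jaw":0.06,"spin":0,"translation":[0,0,0.015]},{"jaw":0.06,"spin":0,"translation":[0,0,0.015]},{"jaw":0.06,"spin":0,"translation":[0,0,0.01]},{"jaw":0.06,"spin":0,"translation":[0,0,0.005]},{"jaw":0.06,"spin":0,"translation":[0,0,0]},{"jaw":0.06,"spin":0,"translation":[0,0,0]},{"jaw":0.06,"spin":0,"translation":[0,0,0]}]}}

```text
time: 33.75
tool_pos: [616.5, 152.6, 32.0]
tcp_rot: [180.0, -0.1, 22.9]
ft_force: [-0.5, 0.0, -0.1]
finger_gap: 64.7
grip_force: 38.8
```

```bash
python3 -c "
from h import *
plan(616.3,152,9,22.9); print(r.sense()['finger_gap'])"
```

```text
t 33.75 spin first -0.0 then [-0.5  0.5 23. ] yaw 22.9 q6~ 81.0
64.7038094903096
```

{"method": "carry_out", "body": {"commands": [{"jaw":0.06,"spin":0,"translation":[0,0.0005,0.006]},{"jaw":0.06,"spin":0,"translation":[0,0,0.006]},{"jaw":0.06,"spin":0,"translation":[0,0,0.005]},{"jaw":0.06,"spin":0,"translation":[0,0,0.003]},{"jaw":0.06,"spin":0,"translation":[0,0,0.001]},{"jaw":0.06,"spin":0,"translation":[0,0,0.001]},{"jaw":0.06,"spin":0,"translation":[0,0,0]},{"jaw":0.06,"spin":0,"translation":[0,0,0]}]}}

```text
time: 34.42
tool_pos: [616.0, 152.3, 9.0]
tcp_rot: [180.0, -0.0, 22.9]
ft_force: [0.9, -0.2, -0.6]
finger_gap: 64.4
grip_force: 38.8
```

{"method": "carry_out", "body": {"commands": [{"jaw":0.06,"spin":0,"translation":[0,0,0.0005]},{"jaw":0.06,"spin":0,"translation":[0,0,0]},{"jaw":0.06,"spin":0,"translation":[0,0,0.0005]},{"jaw":0.06,"spin":0,"translation":[0,0,0]},{"jaw":0.06,"spin":0,"translation":[0,0,0.0005]},{"jaw":0.06,"spin":0,"translation":[0,0,0]},{"jaw":0.06,"spin":0,"translation":[0,0,0]},{"jaw":0.06,"spin":0,"translation":[0,0,0]}]}}

```text
time: 35.08
tool_pos: [615.8, 152.3, 7.3]
tcp_rot: [180.0, 0.0, 22.9]
ft_force: [0.6, 1.0, -0.1]
finger_gap: 64.9
grip_force: 38.8
```

{"method": "carry_out", "body": {"commands": [{"jaw":0.06,"spin":0,"translation":[0,0,0.0005]},{"jaw":0.06,"spin":0,"translation":[0,0,0]},{"jaw":0.06,"spin":0,"translation":[0,0,0.0005]},{"jaw":0.06,"spin":0,"translation":[0,0,0]},{"jaw":0.06,"spin":0,"translation":[0,0,0]},{"jaw":0.06,"spin":0,"translation":[0,0,0]},{"jaw":0.06,"spin":0,"translation":[0,0,0]},{"jaw":0.06,"spin":0,"translation":[0,0,0]}]}}

```text
time: 35.75
tool_pos: [616.0, 152.3, 6.9]
tcp_rot: [180.0, -0.0, 22.9]
ft_force: [-4.0, -0.6, 5.3]
finger_gap: 64.5
grip_force: 39.4
```

Contact reads 5.3 N at the expected height. Release, rise and move back for a last look.

{"method": "carry_out", "body": {"commands": [{"jaw":0.067,"spin":0,"translation":[0,0,0]},{"jaw":0.07,"spin":0,"translation":[0,0,0]},{"jaw":0.073,"spin":0,"translation":[0,0,0]},{"jaw":0.074,"spin":0,"translation":[0,0,-0.003]},{"jaw":0.074,"spin":0,"translation":[0,0,-0.01]},{"jaw":0.074,"spin":0,"translation":[0,0,-0.03]},{"jaw":0.074,"spin":0,"translation":[0,0,-0.035]},{"jaw":0.074,"spin":0,"translation":[0,0,-0.035]}]}}

```text
time: 36.42
tool_pos: [615.1, 152.1, 120.5]
tcp_rot: [-180.0, 0.1, 22.9]
ft_force: [0.1, -0.1, 0.5]
finger_gap: 73.9
grip_force: 0.0
```

{"method": "carry_out", "body": {"commands": [{"jaw":0.074,"spin":0,"translation":[0,0,-0.03]},{"jaw":0.074,"spin":0,"translation":[-0.02,-0.035,-0.02]},{"jaw":0.074,"spin":0,"translation":[-0.02,-0.035,0]},{"jaw":0.074,"spin":0,"translation":[-0.02,-0.035,0]},{"jaw":0.074,"spin":0,"translation":[-0.02,-0.035,0]},{"jaw":0.074,"spin":0,"translation":[-0.02,-0.035,0]},{"jaw":0.074,"spin":0,"translation":[0,0,0]},{"jaw":0.074,"spin":0,"translation":[0,0,0]}]}}

```text
time: 37.08
tool_pos: [456.7, 274.3, 169.0]
tcp_rot: [-180.0, -0.1, 23.1]
ft_force: [0.7, -0.1, 0.6]
finger_gap: 74.0
grip_force: 0.0
```

```bash
python3 - <<'E'
from h import *
T=r.snapshot("top");S=r.snapshot("side"); print(r.sense()["tool_pos"],r.sense()["time"])
for n,s in(("T",T),("S",S)):
    for t,z,c in(("chamber_slide",11,(398.7,279)),("dish35",14,(419.2,-267.3)),("dish60",17,(483,-9)),("four_well",17,(616.3,152)),("objective",28,(638,-10))):
        print(n,t,*[fmt(q) for q in [near(s,t,c,z)[1]] if q])
cv2.imwrite("pics/end.png",cv2.resize(S["pixels"][90:380,130:500],(765,600),interpolation=cv2.INTER_CUBIC))
E
```

```text
[458.54027484 272.7861581  168.81442533] 37.1833
T chamber_slide
T dish35 [[418.7, -267.5], [35.4, 41.9], 1.6]
T dish60 [[482.4, -6.8], [54.5, 53.9], 1.8]
T four_well [[615.9, 154.7], [69.4, 65.8], 22.8]
T objective [[637.8, -8.4], [39.8, 32.7], 1.1]
S chamber_slide [[395.8, 281.2], [76.8, 39.2], 11.8]
S dish35 [[419.4, -266.6], [38.3, 38.1], 25.7]
S dish60 [[484.1, -8.1], [63.8, 55.1], 71.1]
S four_well [[616.0, 152.4], [73.9, 73.0], 23.8]
S objective [[640.0, -10.3], [64.9, 34.5], 54.9]
```

View pics/end.png

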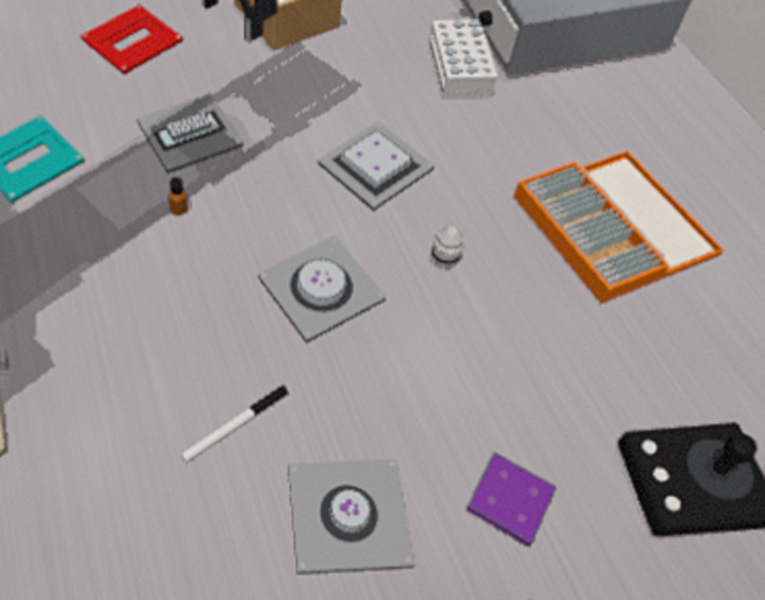

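The last picture shows all four vessels seated flat: slide (188,128), four-well (376,155), dish60 (322,282), dish35 (350,510). The objective stands at (448,245). Hand in.

```bash
python3 -c "
from bench import r
print(r.hand_in())"
```

```text
the job is handed in; nothing more can be done
None
```

All four vessels are seated in their own adapters, the objective has not moved, and I handed the job in at about 37 s; the hand-in returned no verdict.

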